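# Lay glued lamp stems in the curing rack and lean the guard board over them

## Task

The glued lamp stems stand thread-down in the wooden block; using the inclined V-block to change from holding a stem by its end to holding it across the middle, lay every stem level across the two notched rails of the curing rack, one to a notch, centred on the rails and with the brass thread towards the back wall. When all of them are in, cover them with the plywood guard board: lean it squarely over the rack, its lower edge down on the base against the toe strip so that it cannot slide and its upper edge against the back wall. Leave the glue bottle standing where it is, and let no stem fall off the bench.

Things in the scene. Friction and masses are not known exactly. Their poses are not given: they have to be found in the camera images.
- stem_a: lamp stem, aluminium tube with a brass thread, 18 mm across, 160 mm long, 0.11 kg; may be absent. Origin at the centre of its thread end; its z axis runs along the stem towards the plain end. The thread is 12 mm long, 11 mm across. At first it stands thread down in the stem block, its plain end 170 mm above the bench (94 mm above the block).
- stem_b: lamp stem, aluminium tube with a brass thread, 18 mm across, 160 mm long, 0.11 kg; may be absent. Origin at the centre of its thread end; its z axis runs along the stem towards the plain end. The thread is 12 mm long, 11 mm across. At first it stands thread down in the stem block, its plain end 170 mm above the bench (94 mm above the block).
- stem_c: lamp stem, aluminium tube with a brass thread, 18 mm across, 160 mm long, 0.11 kg; may be absent. Origin at the centre of its thread end; its z axis runs along the stem towards the plain end. The thread is 12 mm long, 11 mm across. At first it stands thread down in the stem block, its plain end 170 mm above the bench (94 mm above the block).
- stem_d: lamp stem, aluminium tube with a brass thread, 18 mm across, 160 mm long, 0.11 kg; may be absent. Origin at the centre of its thread end; its z axis runs along the stem towards the plain end. The thread is 12 mm long, 11 mm across. At first it stands thread down in the stem block, its plain end 170 mm above the bench (94 mm above the block).
- mid_a (a point): mid-length of stem_a, on its axis, 80 mm from its origin (same axes).
- mid_b (a point): mid-length of stem_b, on its axis, 80 mm from its origin (same axes).
- mid_c (a point): mid-length of stem_c, on its axis, 80 mm from its origin (same axes).
- mid_d (a point): mid-length of stem_d, on its axis, 80 mm from its origin (same axes).
- stem_block: fixed light wooden block 64x185x76 mm with four blind holes in a row along its y axis, at y = -67.5, -22.5, 22.5 and 67.5 mm; stems stand in some of them. Holes are 20.5 mm wide and 66 mm deep (stems stand loosely, up to 2 degrees off upright). Origin at the centre of its underside, z up.
- v_block: loose inclined V-block, 1 kg: grey base plate 150x80x10 mm carrying a steel V-groove at 45 degrees that a stem lies in, thread end down against an end stop. Origin under the centre of its base, z up; the groove lies in its x-z plane, the stop at the +x side below, the plain end of the stem up towards -x. It can be knocked aside: then look for it again.
- v_seat (a point): where the centre of the thread end of a seated stem lies: x = 45, y = 0, z = 56 mm in the V-block's frame (same axes). From here the groove rises along -x and +z in equal parts. Two V saddles, 40 mm wide, as high as the stem's axis, 18 to 36 and 90 to 108 mm up the slope; between them the stem is free all round (spine 36 mm below its axis); its top 52 mm stand out. The stem stays where it is laid: it need not slide.
- v_mid (a point): point of the V-block where the mid-length of a seated stem lies: 80 mm up the slope from v_seat (same axes as the V-block).
- curing_rack: fixed plywood curing rack. Origin under the middle between its rails, x from the toe strip to the back wall, z up. Base 6 mm thick, 215 mm wide, from x = -162 to 104 mm. Back wall: face at x = 92 mm, 240 mm high.
- rack_notch (a point): the middle of the rack's notches at the height of the axis of a stem lying there (rack x = 0, y = 0, z = 41 mm, same axes). Two rails along y at x = -48 and 48 mm, 14 mm thick, tops 32 mm above the bench, with 45-degree ridges 16 mm high at y = -90, -45, 0, 45 and 90 mm; so the four notches are at y = -67.5, -22.5, 22.5 and 67.5 mm, 13 mm wide at the bottom.
- rack_toe (a point): corner where the face of the toe strip meets the base, on the rack's centre line (rack x = -150, y = 0, z = 6 mm, same axes); the strip is 16 mm high above the base.
- guard_board: plywood guard board 325x190x8 mm, 0.32 kg, flat on the bench at the start, with a dark wooden grip cleat on top (80 mm along the board, 26 mm wide, 34 mm high, in the middle). Origin at the centre of its underside, x along its length, z out of the cleat side. Both ends are alike. In place it stands at about 43 degrees to the bench, cleat up. It may be knocked aside.
- board_foot (a point): middle of the guard board's short edge at its -x end, on the underside.
- board_top (a point): middle of its short edge at the +x end, on the underside.
- glue_bottle: red glue bottle with a white cap, 36 mm across, 92 mm high, standing on the bench; origin at the centre of its underside. To be left alone.
Mind the look-alikes: they are no part of the job. Leave any green look-alike of the stem_b alone.

How it is judged:
On the way, in this order (a step that is already met when the one before it is completed fails the run):
1. a stem lies let go in the V-block, thread end down (((distance between stem_a and v_seat below 0.025 m and distance between mid_a and v_mid below 0.022 m and contact force between the fingers and stem_a below 0.1 N and linear speed of stem_a below 0.05 m/s) or (distance between stem_b and v_seat below 0.025 m and distance between mid_b and v_mid below 0.022 m and contact force between the fingers and stem_b below 0.1 N and linear speed of stem_b below 0.05 m/s) or (distance between stem_c and v_seat below 0.025 m and distance between mid_c and v_mid below 0.022 m and contact force between the fingers and stem_c below 0.1 N and linear speed of stem_c below 0.05 m/s) or (distance between stem_d and v_seat below 0.025 m and distance between mid_d and v_mid below 0.022 m and contact force between the fingers and stem_d below 0.1 N and linear speed of stem_d below 0.05 m/s))), for 0.2 s.
2. a stem lies in a notch of the curing rack, and none in the V-block (((x of mid_a in the frame of curing_rack between -0.015 and 0.015 m and y of mid_a in the frame of curing_rack between -0.085 and 0.085 m and z of mid_a in the frame of curing_rack between 0.035 and 0.047 m and angle between the z axis of stem_a and the x axis of curing_rack, either way round below 0.1 rad and x of stem_a in the frame of curing_rack above 0.05 m and contact force between the fingers and stem_a below 0.1 N and linear speed of stem_a below 0.03 m/s) or (x of mid_b in the frame of curing_rack between -0.015 and 0.015 m and y of mid_b in the frame of curing_rack between -0.085 and 0.085 m and z of mid_b in the frame of curing_rack between 0.035 and 0.047 m and angle between the z axis of stem_b and the x axis of curing_rack, either way round below 0.1 rad and x of stem_b in the frame of curing_rack above 0.05 m and contact force between the fingers and stem_b below 0.1 N and linear speed of stem_b below 0.03 m/s) or (x of mid_c in the frame of curing_rack between -0.015 and 0.015 m and y of mid_c in the frame of curing_rack between -0.085 and 0.085 m and z of mid_c in the frame of curing_rack between 0.035 and 0.047 m and angle between the z axis of stem_c and the x axis of curing_rack, either way round below 0.1 rad and x of stem_c in the frame of curing_rack above 0.05 m and contact force between the fingers and stem_c below 0.1 N and linear speed of stem_c below 0.03 m/s) or (x of mid_d in the frame of curing_rack between -0.015 and 0.015 m and y of mid_d in the frame of curing_rack between -0.085 and 0.085 m and z of mid_d in the frame of curing_rack between 0.035 and 0.047 m and angle between the z axis of stem_d and the x axis of curing_rack, either way round below 0.1 rad and x of stem_d in the frame of curing_rack above 0.05 m and contact force between the fingers and stem_d below 0.1 N and linear speed of stem_d below 0.03 m/s)) and not ((distance between stem_a and v_seat below 0.025 m and distance between mid_a and v_mid below 0.022 m and contact force between the fingers and stem_a below 0.1 N and linear speed of stem_a below 0.05 m/s) or (distance between stem_b and v_seat below 0.025 m and distance between mid_b and v_mid below 0.022 m and contact force between the fingers and stem_b below 0.1 N and linear speed of stem_b below 0.05 m/s) or (distance between stem_c and v_seat below 0.025 m and distance between mid_c and v_mid below 0.022 m and contact force between the fingers and stem_c below 0.1 N and linear speed of stem_c below 0.05 m/s) or (distance between stem_d and v_seat below 0.025 m and distance between mid_d and v_mid below 0.022 m and contact force between the fingers and stem_d below 0.1 N and linear speed of stem_d below 0.05 m/s))), for 0.2 s.
3. a second stem lies let go in the V-block (((distance between stem_a and v_seat below 0.025 m and distance between mid_a and v_mid below 0.022 m and contact force between the fingers and stem_a below 0.1 N and linear speed of stem_a below 0.05 m/s) or (distance between stem_b and v_seat below 0.025 m and distance between mid_b and v_mid below 0.022 m and contact force between the fingers and stem_b below 0.1 N and linear speed of stem_b below 0.05 m/s) or (distance between stem_c and v_seat below 0.025 m and distance between mid_c and v_mid below 0.022 m and contact force between the fingers and stem_c below 0.1 N and linear speed of stem_c below 0.05 m/s) or (distance between stem_d and v_seat below 0.025 m and distance between mid_d and v_mid below 0.022 m and contact force between the fingers and stem_d below 0.1 N and linear speed of stem_d below 0.05 m/s))), for 0.2 s.
4. the V-block is empty again (not ((distance between stem_a and v_seat below 0.025 m and distance between mid_a and v_mid below 0.022 m and contact force between the fingers and stem_a below 0.1 N and linear speed of stem_a below 0.05 m/s) or (distance between stem_b and v_seat below 0.025 m and distance between mid_b and v_mid below 0.022 m and contact force between the fingers and stem_b below 0.1 N and linear speed of stem_b below 0.05 m/s) or (distance between stem_c and v_seat below 0.025 m and distance between mid_c and v_mid below 0.022 m and contact force between the fingers and stem_c below 0.1 N and linear speed of stem_c below 0.05 m/s) or (distance between stem_d and v_seat below 0.025 m and distance between mid_d and v_mid below 0.022 m and contact force between the fingers and stem_d below 0.1 N and linear speed of stem_d below 0.05 m/s))), for 2 s.
5. a third stem lies let go in the V-block (((distance between stem_a and v_seat below 0.025 m and distance between mid_a and v_mid below 0.022 m and contact force between the fingers and stem_a below 0.1 N and linear speed of stem_a below 0.05 m/s) or (distance between stem_b and v_seat below 0.025 m and distance between mid_b and v_mid below 0.022 m and contact force between the fingers and stem_b below 0.1 N and linear speed of stem_b below 0.05 m/s) or (distance between stem_c and v_seat below 0.025 m and distance between mid_c and v_mid below 0.022 m and contact force between the fingers and stem_c below 0.1 N and linear speed of stem_c below 0.05 m/s) or (distance between stem_d and v_seat below 0.025 m and distance between mid_d and v_mid below 0.022 m and contact force between the fingers and stem_d below 0.1 N and linear speed of stem_d below 0.05 m/s))), for 0.2 s.
At the end, for the whole second after the job is handed in: every stem lies free and still in a notch across both rails (within 6 degrees and 15 mm of the middle), thread to the wall; the board leans at rest, lower edge on the base within 25 mm of the toe strip, upper edge within 20 mm of the wall, at least 180 mm up, both within 30 mm of the centre line (x of mid_a in the frame of curing_rack between -0.015 and 0.015 m and y of mid_a in the frame of curing_rack between -0.085 and 0.085 m and z of mid_a in the frame of curing_rack between 0.035 and 0.047 m and angle between the z axis of each of stem_a, stem_b, stem_c, stem_d and the x axis of curing_rack, either way round below 0.1 rad and x of each of stem_a, stem_b, stem_c, stem_d in the frame of curing_rack above 0.05 m and contact force between the fingers and stem_a below 0.1 N and linear speed of each of stem_a, stem_b, stem_c, stem_d, guard_board below 0.03 m/s and x of mid_b in the frame of curing_rack between -0.015 and 0.015 m and y of mid_b in the frame of curing_rack between -0.085 and 0.085 m and z of mid_b in the frame of curing_rack between 0.035 and 0.047 m and contact force between the fingers and stem_b below 0.1 N and x of mid_c in the frame of curing_rack between -0.015 and 0.015 m and y of mid_c in the frame of curing_rack between -0.085 and 0.085 m and z of mid_c in the frame of curing_rack between 0.035 and 0.047 m and contact force between the fingers and stem_c below 0.1 N and x of mid_d in the frame of curing_rack between -0.015 and 0.015 m and y of mid_d in the frame of curing_rack between -0.085 and 0.085 m and z of mid_d in the frame of curing_rack between 0.035 and 0.047 m and contact force between the fingers and stem_d below 0.1 N and ((x of board_foot in the frame of curing_rack between -0.155 and -0.125 m and z of board_foot in the frame of curing_rack below 0.022 m and y of board_foot in the frame of curing_rack between -0.03 and 0.03 m and x of board_top in the frame of curing_rack above 0.072 m and z of board_top in the frame of curing_rack above 0.18 m and y of board_top in the frame of curing_rack between -0.03 and 0.03 m) or (x of board_top in the frame of curing_rack between -0.155 and -0.125 m and z of board_top in the frame of curing_rack below 0.022 m and y of board_top in the frame of curing_rack between -0.03 and 0.03 m and x of board_foot in the frame of curing_rack above 0.072 m and z of board_foot in the frame of curing_rack above 0.18 m and y of board_foot in the frame of curing_rack between -0.03 and 0.03 m))); the robot touches nothing.
It fails at once if the glue bottle is tipped or moved (angle between glue_bottle's own z axis and vertical above 0.5 rad or distance of glue_bottle from where it was at the start of the episode above 0.04 m).
It fails at once if a stem falls off the bench (height (world z) of any of stem_a, stem_b, stem_c, stem_d below -0.1 m).
Of stem_a, stem_b, stem_c, stem_d only 3 to 4 are there at a start; the rules pass over those that are not, and their reading is None.
At some moment in a run one of v_block, guard_board may be knocked a few centimetres aside while the robot is not near it.
It also fails if it takes over 210 s, if anything falls off the work surface, if the arm or the gripper's body presses on something with over 40 N, if the wrist force passes 120 N, or if a joint passes its speed limit or range.

## Robot

A 6-joint arm with a two-finger parallel gripper is mounted at the origin on a cart in front of the work surface, level with it; the furniture and walls round the work are solid. World frame = base frame: x ahead of the robot, y to its left, z up, the work surface at z = 0. Lengths are in m, angles in rad, forces in N, time in s.
With the tool pointing down it reaches from about 0.325 to 0.925 m from the base axis. Payload 3.1 kg.
Tool frame: the origin (TCP) lies between the finger pads; the fingertips stand bot.tcp_to_tips ahead of it and the grasp point (between the pads) lies 6 mm ahead of it (bot.tcp_to_tips is the distance from the TCP to the fingertips, in m); z points along the fingers, y is the line along which they close (so a half turn about z gives the same grasp; the last joint's range is limited). The gripper opens to 85 mm and grips with 20 to 120 N. Pads are 22 mm wide; open, the fingers measure 114 mm over their backs; the gripper's body (76 mm by 85 mm) begins 54 mm behind the grasp point. The pads swing forward as they close: fully open they stand 13 mm farther back than shut.
Start: joints at [1.11, 0.217, 1.613, -0, 1.311, -0.112], TCP at [0.214, 0.587, 0.256] pointing down, gripper open.
Joint ranges: [-2.75, 2.75], [-0.78, 2.1], [0.31, 2.55], [-1.13, 4.27], [0.13, 2.63], [-2.58, 2.58]. Speed limits (rad/s): [2.79, 2.79, 3.14, 3.14, 3.14, 3.14].

## Interface

Orientations are given as a unit quaternion [w, x, y, z].
In Python, from cell import bot gives the robot as it stands.
- The arm moves only by the tool arm_command, never from a script. Its argument "targets" is a list of rows, each a list of 5 numbers: the finger opening in m, from 0 to 0.0854, then the shift along the tool's x, y, z in m, then the turn about the tool's z in rad. In form: [[hand, tx, ty, tz, spin], ...]. A call has 1 to 20 rows; each row is the pose to reach, as a shift and turn from the pose commanded when the call began, along the tool's axes at that moment; what a row does not reach only later rows make up. A row lasts 1/10 s, in which the tool goes at most 50 mm and 8.59 degrees, less where a joint would pass 70% of its speed; a pose out of reach is approached as far as the arm can. A call with a gripper value outside its range is refused whole. The fingers move at their own pace and stop on an object; "newtons" is the grip in N (left out, the last holds). Time passes only in rows, so rows that repeat a pose let the fingers close. It gives the time, the measured TCP pose, the force, the opening and the grip force at its end, in the units of the state.
- bot.get_state(): the state, without advancing time (a new reading comes with each control period).
- bot.capture(name): name is "scene" or "side" or "wrist"; returns (picture, depth): 420x560x3 uint8, red, green, blue; 420x560 float32, m along the optical axis (not along the pixel's ray), 0 where there is no reading.
- bot.calibration(name): a dict with "K" (3x3 intrinsics, pixels), "xyz" and "rotation" of the camera in the world. Camera axes: x right, y up, looking along -z (the intrinsics and any distortion apply to the point x, -y, -z); pixel columns grow to the right and rows downward; lengths in m; the calibration is good to about 2 mm. A picture is of the moment at which its call begins: read the wrist's pose just before it. calibration takes no time and is no camera call; for the wrist camera it gives the pose at the moment of the call.
- bot.sign_off(): hands the job in; it is judged then, once.
Trained networks look in the newest picture that a camera, given by its name, has taken for a name from the list of things; names that differ only in an ending like _2 or _b are one class to them, and where a whole thing is asked for, a point or a joint stands for the part that bears it (a point fixed in the world has none). Each returns a list of dicts, best first, with "score" (0 to 1); they miss things now and then, are a little off and sometimes report something else, mostly with a low value. They report only what shows in the picture. A call takes as long as a camera call. They do not tell look-alikes from the thing itself.
- bot.find_in(name, camera): "xy" ([column, row] in pixels, amid what is visible of it).
The state is a dict: "t": time; "qpos": joint angles; "qvel": joint speeds; "joint_torque": joint torques, N m; "tcp_pos": TCP position; "orientation": TCP orientation; "force": force on the tool from outside, world axes, zero at the start; "ft_torque": the same for the moment, N m; "width": opening from 0.0 (shut) to 1.0 (fully open); "grip_force": force on a finger pad.
Only numpy, scipy, OpenCV 4.12 (cv2) and the standard library are available. Lean on these libraries where they do the work, as an engineer would, in place of code of your own. Each camera call takes 0.05 s, during which the arm holds its last target. There are 200 camera calls.

## Working session

There is one attempt and no reset: what is moved stays moved. The work goes in short steps, Python scripts to look and compute and a tool call to move; the robot and the scene stay as the last step left them, time stands still between calls to the robot, and variables do not carry over. Pictures are saved under pics/ and viewed, at most 14 in all, crops included, and the job is handed in when it is done.

Besides the shell and the picture viewer there is one more tool, called after "Call:" in YAML: its name, and indented under it one key for each argument. arm_command: Moves the arm, as the interface text tells. Its arguments: {"type":"object","properties":{"targets":{"type":"array","items":{"type":"array","items":{"type":"number"}}},"newtons":{"type":"number"}},"required":["targets"]}

```bash
mkdir -p pics; ls; cat > h.py <<'E'
import numpy as np, cv2
from cell import bot
def ray(c,uv):
    K=np.array(c["K"]);R=np.array(c["rotation"]);
    if R.shape!=(3,3):
        from scipy.spatial.transform import Rotation as Ro
        R=Ro.from_quat(np.roll(R,-1)).as_matrix()
    return np.array(c["xyz"]),R,K
def pts(c,d):
    o,R,K=ray(c,0); v,u=np.mgrid[:d.shape[0],:d.shape[1]]
    x=(u-K[0,2])/K[0,0]*d; y=(v-K[1,2])/K[1,1]*d
    return np.stack([x,-y,-d],-1)@R.T+o
def look(n,save=None):
    c=bot.calibration(n); im,d=bot.capture(n)
    if save: cv2.imwrite(f"pics/{save}.png",im[:,:,::-1])
    return im,d,pts(c,d),c
E
python3 - <<'E'
from h import *
for n in("scene","side"):
    im,d,P,c=look(n,n+"0")
    np.savez(f"/tmp/{n}0.npz",im=im,d=d,P=P)
    print(n,{k:np.round(v,3).tolist() if not isinstance(v,str) else v for k,v in c.items()})
    for t in["stem_a","v_block","v_seat","guard_board","curing_rack","stem_block","glue_bottle"]:
        for r in bot.find_in(t,n)[:6]:
            u,v=np.round(r["xy"]).astype(int); print(t,round(r["score"],2),u,v,P[v,u].round(3))
s=bot.get_state();print({k:np.round(v,3) for k,v in s.items()},bot.tcp_to_tips)
E
```

```text
pics
scene {'K': [[496.778, 0.0, 273.425], [0.0, 496.778, 214.423], [0.0, 0.0, 1.0]], 'xyz': [-0.171, 0.77, 1.231], 'rotation': [-0.353, -0.125, 0.321, 0.87]}
stem_a 0.56 307 196 [ 0.428 -0.005  0.164]
stem_a 0.55 296 202 [0.429 0.041 0.174]
stem_a 0.5 318 192 [ 0.427 -0.057  0.142]
v_block 0.66 229 228 [0.564 0.185 0.065]
v_seat 0.95 227 227 [0.566 0.191 0.074]
v_seat 0.19 310 197 [ 0.422 -0.012  0.159]
v_seat 0.18 230 328 [0.344 0.389 0.009]
guard_board 0.83 228 330 [0.342 0.398 0.012]
curing_rack 0.77 328 139 [ 0.645 -0.381  0.014]
stem_block 0.26 229 329 [0.347 0.391 0.002]
glue_bottle 0.75 191 224 [0.68  0.24  0.034]
side {'K': [[455.491, 0.0, 274.332], [0.0, 455.491, 212.049], [0.0, 0.0, 1.0]], 'xyz': [0.137, -0.885, 0.7], 'rotation': [0.859, 0.481, -0.095, -0.149]}
stem_a 0.83 257 218 [ 0.426 -0.02   0.129]
stem_a 0.76 267 230 [ 0.434 -0.07   0.125]
stem_a 0.76 253 207 [0.429 0.019 0.137]
stem_a 0.55 233 247 [ 0.355 -0.06   0.089]
v_block 0.19 263 256 [ 0.414 -0.099  0.077]
v_seat 0.96 280 205 [0.569 0.192 0.021]
curing_rack 0.94 386 318 [ 0.599 -0.332  0.04 ]
stem_block 0.81 263 254 [ 0.417 -0.091  0.076]
glue_bottle 0.77 314 190 [0.689 0.217 0.038]
{'t': np.float64(0.8), 'qpos': array([ 1.11 ,  0.217,  1.613, -0.   ,  1.311, -0.112]), 'qvel': array([-0.001,  0.001,  0.001,  0.001,  0.   ,  0.001]), 'joint_torque': array([ 0.0000e+00, -3.9683e+01, -3.0423e+01, -0.0000e+00,  1.0000e-03,
       -0.0000e+00]), 'tcp_pos': array([0.214, 0.587, 0.256]), 'orientation': array([0.   , 0.173, 0.985, 0.   ]), 'force': array([ 0.215, -0.02 ,  0.06 ]), 'ft_torque': array([-0.004,  0.027,  0.026]), 'grip_force': np.float64(0.0), 'width': np.float64(1.001)} 0.025
```

View pics/scene0.png

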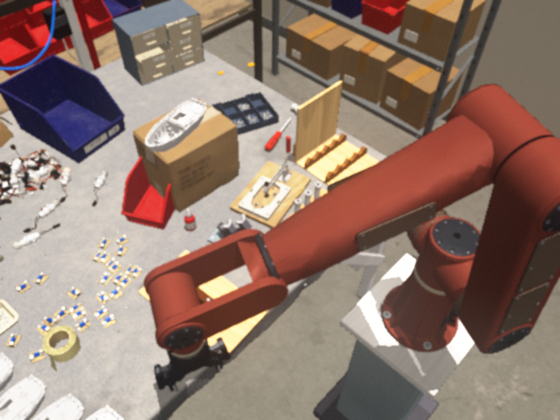

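View pics/side0.png

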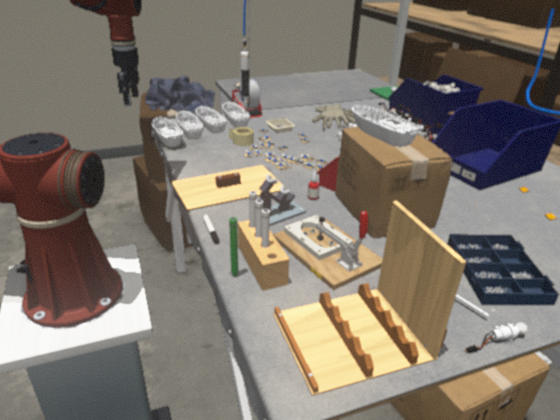

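```bash
cat > top.py <<'E'
from h import *
def topdown(Ps,ims,x0,x1,y0,y1,s):
    H=int((x1-x0)/s);W=int((y1-y0)/s);Z=np.full((H,W),-1.);C=np.zeros((H,W,3),np.uint8)
    for P,im in zip(Ps,ims):
        p=P.reshape(-1,3);c=im.reshape(-1,3)
        i=np.floor((x1-p[:,0])/s).astype(int);j=np.floor((y1-p[:,1])/s).astype(int)
        ok=(i>=0)&(i<H)&(j>=0)&(j<W)&(p[:,2]<.3)&(p[:,2]>-.02)
        o=np.argsort(p[:,2]);o=o[ok[o]]
        m=p[o,2]>Z[i[o],j[o]];o=o[m]
        Z[i[o],j[o]]=p[o,2];C[i[o],j[o]]=c[o]
    return Z,C
E
python3 - <<'E'
from top import *
D=[np.load(f"/tmp/{n}0.npz") for n in("scene","side")]
x0,x1,y0,y1,s=.22,.82,-.5,.5,.002
Z,C=topdown([d["P"] for d in D],[d["im"] for d in D],x0,x1,y0,y1,s)
h=cv2.applyColorMap((np.clip(Z,0,.2)/.2*255).astype(np.uint8),cv2.COLORMAP_JET);h[Z<-.5]=0
cv2.imwrite("pics/top0.png",np.vstack([C[:,:,::-1],h]))
p=D[1]["P"].reshape(-1,3);p0=D[0]["P"].reshape(-1,3)
# stem tops
for q in(p,p0):
  m=(abs(q[:,2]-.168)<.008)&(abs(q[:,0]-.43)<.06)&(abs(q[:,1])<.12);print(q[m].round(3)[:60].tolist())
# block top
  m=(abs(q[:,2]-.076)<.003)&(abs(q[:,0]-.43)<.06)&(abs(q[:,1])<.15);t=q[m][:,:2].astype(np.float32);print(len(t),cv2.minAreaRect(t) if len(t)>5 else 0)
# wall face of rack
m=(p[:,2]>.08)&(p[:,2]<.23)&(p[:,0]>.6)&(p[:,0]<.85)&(p[:,1]<-.2);t=p[m]
print("wall",len(t),t.min(0),t.max(0));
E
```

```text
[[0.434, 0.041, 0.169], [0.435, 0.036, 0.171], [0.437, 0.036, 0.171], [0.427, 0.034, 0.171], [0.429, 0.033, 0.171], [0.431, 0.032, 0.171], [0.433, 0.031, 0.171], [0.437, 0.034, 0.17], [0.439, 0.034, 0.169], [0.424, 0.033, 0.169], [0.426, 0.031, 0.17], [0.428, 0.03, 0.17], [0.43, 0.028, 0.171], [0.432, 0.028, 0.17], [0.434, 0.026, 0.171], [0.437, 0.026, 0.171], [0.44, 0.027, 0.17], [0.423, 0.032, 0.167], [0.424, 0.025, 0.171], [0.426, 0.024, 0.171], [0.429, 0.026, 0.17], [0.43, 0.022, 0.171], [0.433, 0.023, 0.17], [0.435, 0.023, 0.17], [0.439, 0.025, 0.168], [0.423, 0.03, 0.166], [0.424, 0.026, 0.167], [0.427, 0.026, 0.167], [0.429, 0.024, 0.167], [0.43, 0.023, 0.168], [0.432, 0.02, 0.169], [0.435, 0.02, 0.169], [0.44, 0.027, 0.164], [0.423, 0.032, 0.162], [0.424, 0.027, 0.164], [0.426, 0.025, 0.165], [0.428, 0.022, 0.166], [0.431, 0.023, 0.165], [0.433, 0.021, 0.166], [0.436, 0.025, 0.163], [0.439, 0.025, 0.162], [0.424, 0.026, 0.162], [0.426, 0.023, 0.163], [0.428, 0.023, 0.163], [0.43, 0.022, 0.163], [0.434, 0.025, 0.161], [0.435, 0.022, 0.162], [0.438, 0.022, 0.162], [0.423, 0.024
[... 1302 characters left out ...]
71], [0.437, -0.006, 0.174], [0.436, -0.01, 0.171], [0.435, -0.013, 0.169], [0.432, -0.013, 0.172], [0.428, -0.014, 0.174], [0.428, -0.018, 0.17], [0.436, -0.006, 0.17], [0.435, -0.008, 0.169], [0.431, -0.008, 0.172], [0.429, -0.01, 0.173], [0.427, -0.013, 0.172], [0.426, -0.015, 0.17], [0.434, -0.003, 0.169], [0.432, -0.005, 0.169], [0.428, -0.005, 0.172], [0.426, -0.007, 0.172], [0.426, -0.012, 0.168], [0.425, -0.015, 0.167], [0.434, -0.003, 0.165], [0.43, -0.003, 0.168], [0.427, -0.004, 0.17]]
51 ((0.45416226983070374, -0.04258623719215393), (0.020503778010606766, 0.1729000359773636), 0.9529435038566589)
wall 5093 [ 0.64623359 -0.43080919  0.08004786] [ 0.65955792 -0.21292311  0.22995022]
```

View pics/top0.png

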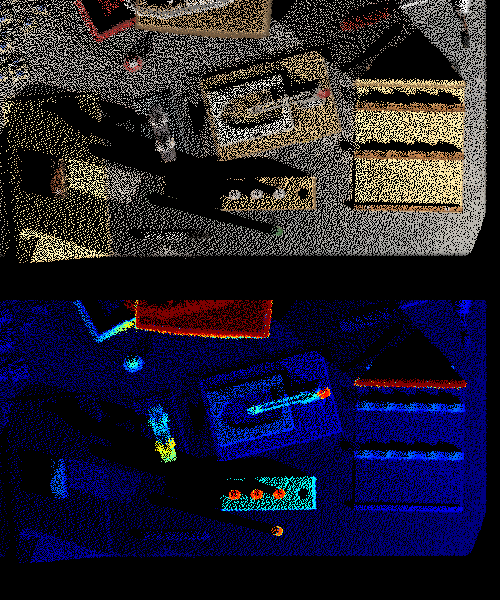

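```bash
python3 - <<'E'
from h import *
p=np.load("/tmp/side0.npz")["P"].reshape(-1,3);q=np.load("/tmp/scene0.npz")["P"].reshape(-1,3)
m=(p[:,2]>.06)&(p[:,2]<.22)&(p[:,0]>.6)&(p[:,0]<.70)&(p[:,1]<-.22)&(p[:,1]>-.42);t=p[m]
for _ in range(3):
    a=np.polyfit(t[:,1],t[:,0],1); r=t[:,0]-np.polyval(a,t[:,1]); t=t[abs(r)<2.5*r.std()]
print("wall x=",a,"std",r.std(), "yaw deg(about z)",np.degrees(-np.arctan(a[0])),"at -.32",np.polyval(a,-.322))
w=p[(p[:,2]>.06)&(p[:,2]<.22)&(p[:,0]>.63)&(p[:,0]<.68)&(p[:,1]<-.15)];print("wall y",np.percentile(w[:,1],[.3,1,99,99.7]))
# base surface
m=(abs(p[:,2]-.006)<.004)&(p[:,0]>.38)&(p[:,0]<.66)&(p[:,1]<-.19)&(p[:,1]>-.46)
im=np.load("/tmp/side0.npz")["im"].reshape(-1,3).astype(int)
yel=(im[:,0]-im[:,2]>50)
b=p[m&yel];print("base",np.percentile(b,[.5,99.5],axis=0).round(4),cv2.minAreaRect(b[:,:2].astype(np.float32)))
# ridge tops and toe strip
for lo,hi in((.036,.05),(.016,.026)):
    m=(p[:,2]>lo)&(p[:,2]<hi)&(p[:,0]>.37)&(p[:,0]<.64)&(p[:,1]<-.21)&(p[:,1]>-.44)
    h,e=np.histogram(p[m][:,0],np.arange(.37,.65,.005));print(lo,[(round(x,3),int(n)) for x,n in zip(e,h) if n>3])
# stems
for y0 in(.031,-.0135,-.058):
    for Q in(p,q):
        for z0,z1 in((.165,.176),(.10,.13)):
            t=Q[(Q[:,2]>z0)&(Q[:,2]<z1)&(abs(Q[:,0]-.432)<.02)&(abs(Q[:,1]-y0)<.02)];print(y0,z0,len(t),((t.min(0)+t.max(0))/2).round(4) if len(t) else 0)
E
```

```text
wall x= [0.02076989 0.65780419] std 0.0008510482378921573 yaw deg(about z) -1.1898557834896233 at -.32 0.6511162852923152
wall y [-0.42993401 -0.42945468 -0.15542363 -0.15206091]
base [[ 0.3963 -0.4274  0.0027]
 [ 0.6524 -0.2128  0.0096]] ((0.5274469256401062, -0.3171085715293884), (0.22407540678977966, 0.26297488808631897), 89.27803802490234)
0.036 [(np.float64(0.5), 85), (np.float64(0.505), 139), (np.float64(0.51), 108), (np.float64(0.515), 47), (np.float64(0.595), 62), (np.float64(0.6), 133), (np.float64(0.605), 101), (np.float64(0.61), 63)]
0.016 [(np.float64(0.395), 138), (np.float64(0.4), 246), (np.float64(0.405), 133), (np.float64(0.5), 160), (np.float64(0.505), 63), (np.float64(0.51), 7), (np.float64(0.595), 148), (np.float64(0.6), 112), (np.float64(0.605), 10)]
0.031 0.165 35 [0.4311 0.0307 0.1683]
0.031 0.1 62 [0.4282 0.0276 0.1144]
0.031 0.165 29 [0.4302 0.033  0.1702]
0.031 0.1 3 [0.4345 0.0387 0.1234]
-0.0135 0.165 36 [ 0.4321 -0.0165  0.1694]
-0.0135 0.1 74 [ 0.43   -0.0174  0.1151]
-0.0135 0.165 30 [ 0.4313 -0.0107  0.1697]
-0.0135 0.1 10 [ 0.4327 -0.0108  0.1188]
-0.058 0.165 40 [ 0.4331 -0.0594  0.1687]
-0.058 0.1 80 [ 0.4329 -0.0646  0.1149]
-0.058 0.165 24 [ 0.4312 -0.0569  0.1697]
-0.058 0.1 21 [ 0.4308 -0.0545  0.1185]
```

Call:
arm_command:
  targets:
    - [0.05,0,-0.05,-0.02,-0.15]
    - [0.05,0,-0.1,-0.04,-0.3]
    - [0.05,0,-0.15,-0.04,-0.349]
    - [0.05,0,-0.2,-0.04,-0.349]
    - [0.05,0,-0.2,-0.04,-0.349]

```text
t: 1.3
tcp_pos: [0.1428, 0.3946, 0.2946]
orientation: [-0.001, -0.0, 1.0, -0.002]
force: [-0.4, 0.2, -0.8]
width: 0.588
grip_force: 0.0
```

Call:
arm_command:
  targets:
    - [0.05,-0.04,-0.02,-0.05,0]
    - [0.05,-0.08,-0.04,-0.05,0]
    - [0.05,-0.12,-0.06,-0.05,0]
    - [0.05,-0.16,-0.08,-0.05,0]
    - [0.05,-0.2,-0.1,-0.05,0]
    - [0.05,-0.24,-0.13,-0.05,0]
    - [0.05,-0.28,-0.16,-0.05,0]
    - [0.05,-0.32,-0.19,-0.05,0]
    - [0.05,-0.34,-0.21,-0.05,0]
    - [0.05,-0.34,-0.21,-0.05,0]
    - [0.05,-0.34,-0.21,-0.05,0]

```text
t: 2.4
tcp_pos: [0.4859, 0.1893, 0.3461]
orientation: [-0.0, 0.001, 1.0, 0.0]
force: [-0.4, 0.2, 0.2]
width: 0.587
grip_force: 0.0
```

```bash
python3 - <<'E'
from h import *
im,d,P,c=look("wrist","w1");np.savez("/tmp/w1.npz",im=im,d=d,P=P)
print(np.round(c["xyz"],3),np.round(c["rotation"],3))
for t in["v_block","v_seat","stem_a","glue_bottle","guard_board"]:
    for r in bot.find_in(t,"wrist")[:3]:
        u,v=np.round(r["xy"]).astype(int); print(t,round(r["score"],2),u,v,P[v,u].round(3))
im,d,P,c=look("scene","scene1");np.savez("/tmp/scene1.npz",im=im,d=d,P=P)
for t in["guard_board"]:
    for r in bot.find_in(t,"scene")[:3]:
        u,v=np.round(r["xy"]).astype(int); print(t,round(r["score"],2),u,v,P[v,u].round(3))
E
```

```text
[0.419 0.189 0.463] [ 0.701 -0.096 -0.096  0.7  ]
v_block 0.78 271 214 [0.521 0.178 0.123]
v_seat 0.72 272 212 [0.518 0.179 0.123]
stem_a 0.95 40 143 [ 0.435 -0.048  0.165]
stem_a 0.91 137 141 [0.434 0.042 0.151]
stem_a 0.86 89 141 [ 0.434 -0.003  0.158]
glue_bottle 0.63 308 301 [0.685 0.232 0.052]
guard_board 0.77 410 140 [0.438 0.371 0.036]
guard_board 0.62 203 305 [0.443 0.398 0.022]
guard_board 0.62 337 155 [ 0.571 -0.345  0.007]
```

View pics/w1.png

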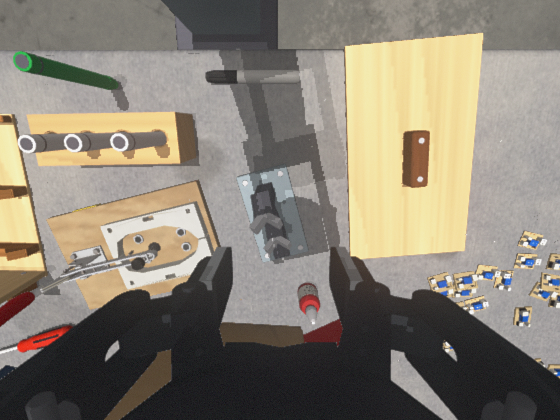

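```bash
cat > fit.py <<'E'
from h import *
def rect(t):
    (c,s,a)=cv2.minAreaRect(t[:,:2].astype(np.float32)); 
    return np.round(c,4),np.round(s,4),round(a,2)
def clean(mask,k=3): return cv2.morphologyEx(mask.astype(np.uint8),cv2.MORPH_OPEN,np.ones((k,k)))>0
def onz(c,uv,z):
    o,R,K=ray(c,0);d=R@np.array([(uv[0]-K[0,2])/K[0,0],-(uv[1]-K[1,2])/K[1,1],-1]);return o+d*(z-o[2])/d[2]
E
python3 - <<'E'
from fit import *
D=np.load("/tmp/w1.npz");P=D["P"];im=D["im"].astype(int)
v,u=np.mgrid[:420,:560]
roi=(u>225)&(u<338)&(v>158)&(v<270)
pl=roi&(abs(P[...,2]-.010)<.005); 
hsv=cv2.cvtColor(D["im"],cv2.COLOR_RGB2HSV)
print("hsv plate",hsv[240,310],hsv[185,245],"bench",hsv[150,235],hsv[230,215],"rgb",im[240,310],im[150,235])
m=clean(pl&(im[...,2]-im[...,0]>8));print("plate",m.sum(),rect(P[m]))
hi=roi&(P[...,2]>.03);t=P[hi]
h,e=np.histogram(t[:,2],12);print(h,e.round(3))
for a,b in((.03,.045),(.045,.06),(.06,.08),(.08,.1),(.1,.115),(.115,.14)):
    s=t[(t[:,2]>a)&(t[:,2]<b)]; 
    if len(s): print(a,len(s),s.mean(0).round(4),s.min(0).round(3),s.max(0).round(3))
bo=clean((u>340)&(u<490)&(v>25)&(v<265)&(im[...,0]-im[...,2]>50)&(abs(P[...,2]-.008)<.006));print("board",rect(P[bo]))
cl=clean((u>395)&(u<435)&(v>120)&(v<195)&(P[...,2]>.034));print("cleat",rect(P[cl]),P[cl][:,2].mean())
E
```

```text
hsv plate [  6  12 110] [  0   4 232] bench [  8   6 166] [17 38 95] rgb [110 106 105] [166 163 162]
plate 1294 (array([0.5568, 0.177 ]), array([0.1483, 0.0788]), 14.61)
[461 458 773   0   0   0   0   0 330   0   0  38] [0.03  0.066 0.102 0.138 0.175 0.211 0.247 0.283 0.319 0.355 0.391 0.427
 0.463]
0.03 68 [0.5393 0.1769 0.0384] [0.502 0.152 0.03 ] [0.597 0.198 0.045]
0.045 263 [0.5764 0.1825 0.0527] [0.502 0.153 0.045] [0.612 0.202 0.06 ]
0.06 472 [0.5661 0.1814 0.0702] [0.502 0.153 0.06 ] [0.595 0.204 0.08 ]
0.08 74 [0.5208 0.1724 0.0909] [0.496 0.151 0.08 ] [0.586 0.2   0.1  ]
0.1 309 [0.5094 0.1653 0.1079] [0.497 0.151 0.1  ] [0.539 0.181 0.115]
0.115 506 [0.5271 0.1696 0.1231] [0.512 0.152 0.115] [0.547 0.191 0.133]
board (array([0.4652, 0.3868]), array([0.3252, 0.1913]), 4.8)
cleat (array([0.4623, 0.2953]), array([0.2149, 0.0793]), 88.02) 0.04127934121549069
```

Call:
arm_command:
  targets:
    - [0.05,0.02,-0.04,0.03,0.15]
    - [0.05,0.04,-0.08,0.05,0.3]
    - [0.05,0.055,-0.12,0.07,0.45]
    - [0.05,0.055,-0.158,0.09,0.6]
    - [0.05,0.055,-0.158,0.09,0.75]
    - [0.05,0.055,-0.158,0.09,0.9]
    - [0.05,0.055,-0.158,0.09,1.05]
    - [0.05,0.055,-0.158,0.09,1.2]
    - [0.05,0.055,-0.158,0.09,1.35]
    - [0.05,0.055,-0.158,0.09,1.5]
    - [0.05,0.055,-0.158,0.09,1.571]
    - [0.05,0.055,-0.158,0.09,1.571]

```text
t: 4.0
tcp_pos: [0.4302, 0.0318, 0.2565]
orientation: [0.0, 0.707, 0.707, 0.0]
force: [-0.8, 0.7, -0.6]
width: 0.589
grip_force: 0.0
```

```bash
python3 - <<'E'
from h import *
s=bot.get_state();print(s["tcp_pos"].round(4),s["orientation"].round(4),s["qpos"].round(2))
im,d,P,c=look("wrist","w2")
for r in bot.find_in("stem_a","wrist")[:4]:
    u,v=np.round(r["xy"]).astype(int); print(round(r["score"],2),u,v,P[v,u].round(3))
q=P.reshape(-1,3)
for y0 in(.031,-.0135,-.058):
    t=q[(abs(q[:,2]-.170)<.006)&(abs(q[:,0]-.432)<.02)&(abs(q[:,1]-y0)<.02)];print(y0,len(t),((t.min(0)+t.max(0))/2).round(4) if len(t) else 0)
E
```

```text
[0.4302 0.0318 0.2565] [2.000e-04 7.068e-01 7.074e-01 1.000e-04] [-0.09 -0.22  2.05 -0.    1.31 -0.09]
0.94 284 263 [ 0.434 -0.004  0.162]
0.85 283 311 [ 0.434 -0.049  0.159]
0.63 282 212 [0.433 0.04  0.17 ]
0.47 224 241 [ 0.359 -0.043  0.018]
0.031 472 [0.4337 0.0332 0.1678]
-0.0135 429 [ 0.4344 -0.0119  0.1679]
-0.058 393 [ 0.4353 -0.0565  0.1678]
```

Call:
arm_command:
  newtons: 20
  targets:
    - [0.05,0,0.002,0.04,0]
    - [0.05,0,0.002,0.08,0]
    - [0.05,0,0.002,0.0975,0]
    - [0.05,0,0.002,0.0975,0]
    - [0.01,0,0.002,0.0975,0]
    - [0.01,0,0.002,0.0975,0]
    - [0.01,0,0.002,0.0975,0]
    - [0.01,0,0.002,0.0975,0]
    - [0.01,0,0.002,0.0975,0]

```text
t: 5.0
tcp_pos: [0.4336, 0.0314, 0.1607]
orientation: [0.001, 0.707, 0.707, 0.001]
force: [-0.6, -1.0, 7.2]
width: 0.202
grip_force: 21.7
```

Call:
arm_command:
  targets:
    - [0.01,0,0,-0.03,0]
    - [0.01,0,0,-0.06,0]
    - [0.01,0,0,-0.09,0]
    - [0.01,0,0,-0.12,0]
    - [0.01,0,0,-0.15,0]
    - [0.01,0.02,0.02,-0.16,-0.14]
    - [0.01,0.04,0.04,-0.16,-0.28]
    - [0.01,0.06,0.06,-0.16,-0.42]
    - [0.01,0.08,0.08,-0.16,-0.56]
    - [0.01,0.1,0.1,-0.16,-0.7]
    - [0.01,0.12,0.12,-0.16,-0.84]
    - [0.01,0.14,0.14,-0.16,-0.98]
    - [0.01,0.15,0.155,-0.16,-1.12]
    - [0.01,0.156,0.164,-0.16,-1.26]
    - [0.01,0.156,0.164,-0.16,-1.4]
    - [0.01,0.156,0.164,-0.16,-1.54]
    - [0.01,0.156,0.164,-0.16,-1.68]
    - [0.01,0.156,0.164,-0.16,-1.826]
    - [0.01,0.156,0.164,-0.16,-1.826]

```text
t: 6.9
tcp_pos: [0.5962, 0.1875, 0.3184]
orientation: [-0.0, -0.127, 0.992, 0.0]
force: [-0.1, 0.1, -1.5]
width: 0.201
grip_force: 20.7
```

```bash
python3 - <<'E'
from fit import *
s=bot.get_state();print(s["tcp_pos"].round(4),s["orientation"].round(4),s["qpos"].round(2),s["width"],s["force"])
im,d,P,c=look("wrist","w3");np.savez("/tmp/w3.npz",im=im,d=d,P=P)
im2,d2,P2,c2=look("side")
x=slice(140,260),slice(200,360)
cv2.imwrite("pics/c3.png",np.vstack([cv2.resize(im[:,:,::-1],(400,300)),cv2.resize(im2[x][:,:,::-1],(400,300))]))
E
```

```text
[0.5962 0.1875 0.3184] [-1.000e-04 -1.272e-01  9.919e-01  0.000e+00] [ 0.19  0.17  1.55  0.    1.42 -1.63] 0.20125273955282882 [-0.14504808  0.13745359 -1.50444433]
```

View pics/c3.png

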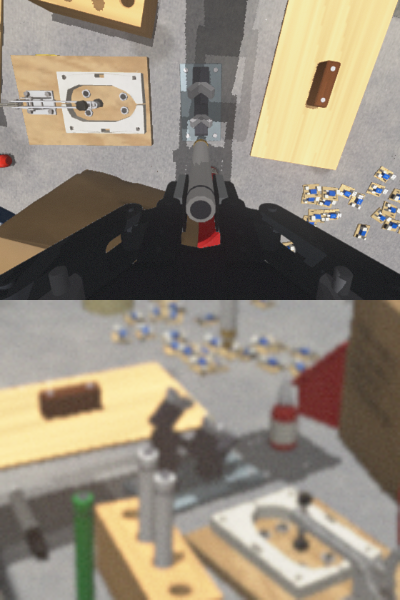

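Call:
arm_command:
  targets:
    - [0.01,0,0,0.04,0]
    - [0.01,0,0,0.08,0]
    - [0.01,0,0,0.1,0]
    - [0.01,0,0,0.11,0]
    - [0.01,0,0,0.11,0]
    - [0.01,0.011,0,0.1104,0]
    - [0.01,0.0224,0,0.1118,0]
    - [0.01,0.0334,0,0.114,0]
    - [0.01,0.0442,0,0.117,0]
    - [0.01,0.0547,0,0.121,0]
    - [0.01,0.0649,0,0.1256,0]
    - [0.01,0.0747,0,0.131,0]
    - [0.01,0.0841,0,0.1373,0]
    - [0.01,0.0929,0,0.1443,0]
    - [0.01,0.101,0,0.152,0]
    - [0.01,0.101,0,0.152,0]
    - [0.01,0.101,0,0.152,0]

```text
t: 8.7
tcp_pos: [0.4973, 0.1616, 0.1655]
orientation: [-0.002, -0.127, 0.992, -0.0]
force: [-0.3, 0.5, -1.0]
width: 0.208
grip_force: 20.4
```

```bash
python3 - <<'E'
from fit import *
s=bot.get_state();print(s["tcp_pos"].round(4),s["width"],s["force"])
im,d,P,c=look("wrist")
im2,d2,P2,c2=look("side")
x=slice(160,240),slice(230,337)
cv2.imwrite("pics/c4.png",np.vstack([cv2.resize(im[:,:,::-1],(400,300)),cv2.resize(im2[x][:,:,::-1],(400,300))]))
E
```

```text
[0.4973 0.1616 0.1655] 0.207714293728219 [-0.28554788  0.53665977 -0.98352775]
```

View pics/c4.png

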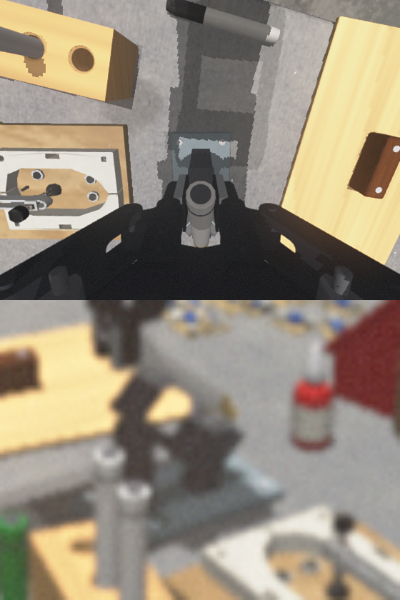

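Call:
arm_command:
  targets:
    - [0.01,0,0,0.002,0]
    - [0.01,0,0,0.002,0]
    - [0.03,0,0,0.002,0]
    - [0.04,0,0,0.002,0]
    - [0.05,0,0,0.002,0]
    - [0.05,0,0,0.002,0]
    - [0.05,0,0,-0.02,0]
    - [0.05,0,0,-0.06,0]
    - [0.05,0,0,-0.1,0]
    - [0.05,0,0,-0.12,0]
    - [0.05,0.02,0,-0.12,0]
    - [0.05,0.02,0,-0.12,0]

```text
t: 10.0
tcp_pos: [0.4785, 0.1568, 0.2879]
orientation: [0.001, -0.127, 0.992, -0.0]
force: [-1.2, 0.1, -0.8]
width: 0.587
grip_force: 0.0
```

```bash
cat > vstem.py <<'E'
from fit import *
import sys
# stem axis in the V-block from wrist cam; T/G in V frame
def vframe(P,v0,y): c,s=np.cos(y),np.sin(y); q=P-np.array([*v0,0]); return np.stack([q[...,0]*c+q[...,1]*s,-q[...,0]*s+q[...,1]*c,q[...,2]],-1)
def run(v0=(.557,.177),yaw=14.6,cams=("wrist","side")):
    for n in cams:
        im,d,P,c=look(n,None); V=vframe(P,v0,np.radians(yaw)).reshape(-1,3); I=im.reshape(-1,3).astype(int)
        m=(abs(V[:,1])<.03)&(V[:,0]>-.12)&(V[:,0]<.07)
        s=(-(V[:,0]-.045)+(V[:,2]-.056))/2**.5; nn=((V[:,0]-.045)+(V[:,2]-.056))/2**.5
        k=m&(nn>.004)&(nn<.02)&(s>-.03)&(s<.2)   # above axis: stem's surface
        print(n,k.sum(),"s range",np.percentile(s[k],[1,99]).round(4) if k.sum() else 0)
        for a in np.arange(0,.17,.02):
            q=k&(s>a)&(s<a+.02)
            if q.sum()>4: print(" s%.2f n=%d top n=%.4f ymid=%.4f"%(a,q.sum(),np.percentile(nn[q],90),(V[q][:,1].min()+V[q][:,1].max())/2))
if __name__=="__main__": run(*( [] if len(sys.argv)<2 else [(float(sys.argv[1]),float(sys.argv[2])),float(sys.argv[3])]))
E
python3 vstem.py; python3 -c "
from h import *
s=bot.get_state();print(s['tcp_pos'].round(4),s['orientation'].round(4))
P=look('wrist','w5')"
```

```text
wrist 943 s range [0.014 0.157]
 s0.00 n=28 top n=0.0123 ymid=0.0005
 s0.02 n=75 top n=0.0120 ymid=0.0005
 s0.04 n=76 top n=0.0121 ymid=0.0009
 s0.06 n=86 top n=0.0121 ymid=0.0006
 s0.08 n=116 top n=0.0121 ymid=0.0004
 s0.10 n=122 top n=0.0121 ymid=-0.0002
 s0.12 n=150 top n=0.0121 ymid=0.0004
 s0.14 n=287 top n=0.0119 ymid=0.0003
side 100 s range [-0.0006  0.1583]
 s0.00 n=7 top n=0.0102 ymid=-0.0047
 s0.02 n=11 top n=0.0094 ymid=-0.0052
 s0.04 n=11 top n=0.0104 ymid=-0.0047
 s0.06 n=12 top n=0.0099 ymid=-0.0079
 s0.08 n=12 top n=0.0096 ymid=-0.0079
 s0.10 n=14 top n=0.0103 ymid=-0.0061
 s0.12 n=12 top n=0.0103 ymid=-0.0074
 s0.14 n=19 top n=0.0098 ymid=-0.0035
[0.4791 0.1569 0.2865] [ 1.000e-04 -1.272e-01  9.919e-01 -0.000e+00]
```

Call:
arm_command:
  newtons: 25
  targets:
    - [0.05,-0.04,0,0,0]
    - [0.05,-0.08,0,0.02,0]
    - [0.05,-0.08,0,0.06,0]
    - [0.05,-0.08,0,0.1,0]
    - [0.05,-0.08,0,0.14,0]
    - [0.05,-0.08,0,0.165,0]
    - [0.05,-0.08,0,0.175,0]
    - [0.05,-0.08,0,0.175,0]
    - [0.01,-0.08,0,0.175,0]
    - [0.01,-0.08,0,0.175,0]
    - [0.01,-0.08,0,0.175,0]
    - [0.01,-0.08,0,0.175,0]
    - [0.01,-0.08,0,0.175,0]
    - [0.01,-0.08,0,0.175,0]

```text
t: 11.55
tcp_pos: [0.5584, 0.1781, 0.1142]
orientation: [0.002, -0.127, 0.992, 0.001]
force: [0.0, 3.8, 6.0]
width: 0.202
grip_force: 26.5
```

Call:
arm_command:
  targets:
    - [0.01,0,0,-0.03,0]
    - [0.01,0,0,-0.07,0]
    - [0.01,0,0,-0.115,0]
    - [0.01,0,0,-0.16,0]
    - [0.01,0,0,-0.205,0]
    - [0.01,0,0,-0.25,0]
    - [0.01,0.01,-0.04,-0.266,0.05]
    - [0.01,0.018,-0.085,-0.266,0.1]
    - [0.01,0.027,-0.13,-0.266,0.15]
    - [0.01,0.036,-0.175,-0.266,0.2]
    - [0.01,0.046,-0.22,-0.266,0.25]
    - [0.01,0.055,-0.265,-0.266,0.276]
    - [0.01,0.065,-0.31,-0.266,0.276]
    - [0.01,0.074,-0.355,-0.266,0.276]
    - [0.01,0.083,-0.4,-0.266,0.276]
    - [0.01,0.093,-0.445,-0.266,0.276]
    - [0.01,0.102,-0.49,-0.266,0.276]
    - [0.01,0.111,-0.53,-0.266,0.276]
    - [0.01,0.115,-0.555,-0.266,0.276]
    - [0.01,0.115,-0.555,-0.266,0.276]

```text
t: 13.55
tcp_pos: [0.5838, -0.393, 0.3756]
orientation: [-0.002, 0.013, 1.0, -0.0]
force: [0.1, 1.0, -1.5]
width: 0.205
grip_force: 25.7
```

```bash
python3 - <<'E'
from fit import *
s=bot.get_state();t=s["tcp_pos"];print(t.round(4),s["orientation"].round(4),s["width"],s["qpos"].round(2))
im,d,P,c=look("side");np.savez("/tmp/s6.npz",im=im,P=P)
q=P.reshape(-1,3)-np.array([t[0],t[1],t[2]-.006])
m=(abs(q[:,1])<.04)&(q[:,2]<.02)&(q[:,2]>-.1)&(abs(q[:,0])<.12)
for r in q[m&(q[:,2]<-.025)].round(3)[::6]: print(r.tolist(),end=" ")
cv2.imwrite("pics/c6.png",cv2.resize(im[60:270,260:540,::-1],(760,570)))
E
```

```text
[ 0.5838 -0.393   0.3756] [-1.700e-03  1.280e-02  9.999e-01 -3.000e-04] 0.20461572380200546 [-0.69  0.32  1.26 -0.    1.56 -2.24]
[0.029, -0.008, -0.025] [0.011, -0.007, -0.026] [0.022, -0.012, -0.026] [0.012, -0.004, -0.03] [0.019, -0.009, -0.028] [0.029, -0.011, -0.029] [0.016, -0.006, -0.031] [0.025, -0.01, -0.031] [0.038, -0.008, -0.034] [0.021, -0.01, -0.032] [0.032, -0.011, -0.033] [0.019, -0.008, -0.035] [0.029, -0.01, -0.035] [0.022, -0.003, -0.04] [0.027, -0.011, -0.036] [0.042, -0.008, -0.04] [0.027, -0.009, -0.039] [0.039, -0.01, -0.041] [0.029, -0.008, -0.042] [0.038, -0.011, -0.042] [0.03, -0.007, -0.044] [0.041, -0.009, -0.045] [0.032, -0.011, -0.045] [0.047, -0.008, -0.049] [0.043, -0.008, -0.05] [0.043, -0.008, -0.052]
```

View pics/c6.png

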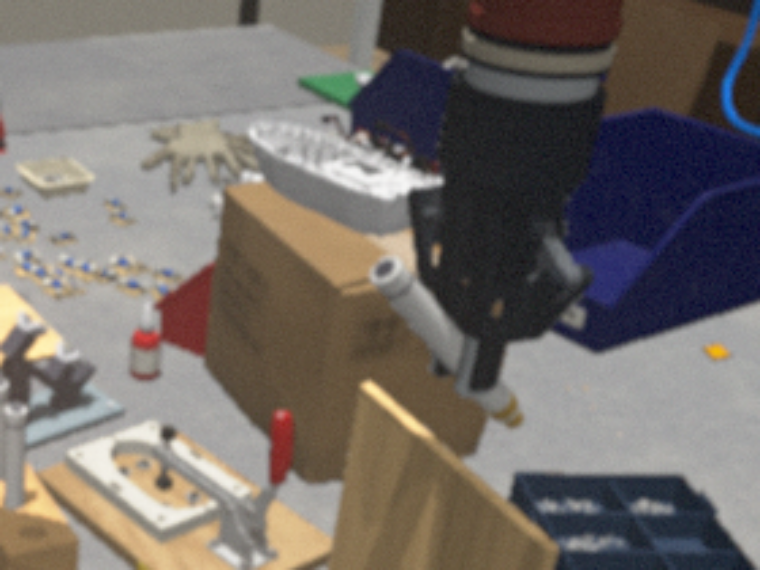

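Call:
arm_command:
  targets:
    - [0.01,0,0,0,0]
    - [0.01,0,0,0,0]

```text
t: 13.8
tcp_pos: [0.5854, -0.3877, 0.3777]
orientation: [-0.0, 0.01, 1.0, 0.0]
force: [-0.2, -0.5, -0.5]
width: 0.2
grip_force: 25.7
```

Call:
arm_command:
  targets:
    - [0.01,-0.003,0,0.04,0]
    - [0.01,-0.003,0,0.085,0]
    - [0.01,-0.003,0,0.13,0]
    - [0.01,-0.003,0,0.175,0]
    - [0.01,-0.003,0,0.22,0]
    - [0.01,-0.003,0,0.26,0]
    - [0.01,-0.003,0,0.285,0]
    - [0.01,-0.003,0,0.295,0]
    - [0.01,-0.003,0,0.304,0]
    - [0.01,-0.003,0,0.304,0]
    - [0.01,0.002,0,0.308,0]
    - [0.01,0.0065,0,0.313,0]
    - [0.01,0.0105,0,0.3185,0]
    - [0.01,0.0135,0,0.3245,0]
    - [0.01,0.015,0,0.331,0]
    - [0.01,0.015,0,0.332,0]
    - [0.01,0.015,0,0.332,0]

```text
t: 15.5
tcp_pos: [0.5701, -0.3889, 0.0467]
orientation: [-0.0, 0.011, 1.0, 0.0]
force: [-1.4, 3.7, 7.9]
width: 0.202
grip_force: 24.7
```

```bash
python3 - <<'E'
from fit import *
s=bot.get_state();t=s["tcp_pos"];print(t.round(4),s["force"].round(1),s["width"])
im,d,P,c=look("side")
cv2.imwrite("pics/c7.png",cv2.resize(im[200:390,260:480,::-1],(660,570)))
E
```

```text
[ 0.5701 -0.3889  0.0467] [-1.4  3.7  7.9] 0.2018749437158204
```

View pics/c7.png

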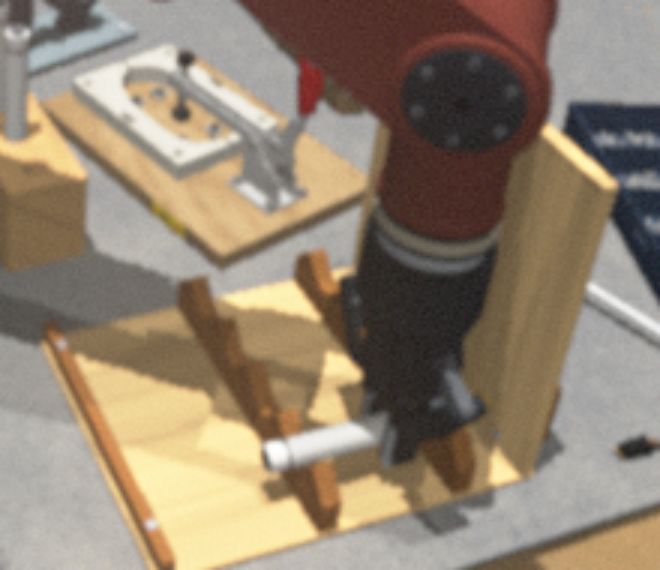

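Call:
arm_command:
  targets:
    - [0.02,0,0,0,0]
    - [0.026,0,0,0,0]
    - [0.03,0,0,0,0]
    - [0.03,0,0,0,0]
    - [0.03,0,0,-0.015,0]
    - [0.03,0,0,-0.05,0]
    - [0.03,0,0,-0.095,0]
    - [0.03,0,0,-0.14,0]
    - [0.05,0,0,-0.185,0]
    - [0.05,0.01,0.02,-0.23,0]
    - [0.05,0.02,0.05,-0.27,0]
    - [0.05,0.03,0.09,-0.29,0]
    - [0.05,0.04,0.13,-0.29,0]
    - [0.05,0.05,0.13,-0.29,0]
    - [0.05,0.05,0.13,-0.29,0]

```text
t: 17.05
tcp_pos: [0.5224, -0.257, 0.3371]
orientation: [0.0, 0.01, 1.0, -0.001]
force: [0.5, -0.9, -0.6]
width: 0.584
grip_force: 0.0
```

```bash
cat > rack.py <<'E'
from fit import *
O=np.array([.5585,-.320]);Y=np.radians(-1.2)
def inrack(P): c,s=np.cos(Y),np.sin(Y);q=P-np.array([*O,0]);return np.stack([q[...,0]*c+q[...,1]*s,-q[...,0]*s+q[...,1]*c,q[...,2]],-1)
def stems():
    for n in("side","wrist"):
        im,d,P,c=look(n);R=inrack(P).reshape(-1,3)
        for y in(-.0675,-.0225,.0225,.0675):
            m=(abs(R[:,1]-y)<.012)&(R[:,2]>.042)&(R[:,2]<.06)&(abs(R[:,0])<.088);k=m&((abs(R[:,0])<.036)|(abs(R[:,0])>.06))
            if k.sum()>15:
                t=R[k];print(n,y,len(t),"x",np.percentile(t[:,0],[1,99]).round(3),"zfit",np.polyfit(t[:,0],t[:,2],1).round(3),"yfit",np.polyfit(t[:,0],t[:,1],1).round(3))
if __name__=="__main__": stems()
E
python3 rack.py; python3 -c "
from h import *
s=bot.get_state();print(s['tcp_pos'].round(4),s['orientation'].round(4),s['qpos'].round(2))
look('scene','scene2')
for t in ('v_block','guard_board'):
  print(t,bot.find_in(t,'scene')[:2])"
```

```text
side -0.0675 428 x [-0.076  0.081] zfit [-0.002  0.048] yfit [-0.    -0.072]
wrist -0.0675 878 x [-0.073  0.084] zfit [-0.004  0.048] yfit [-0.001 -0.066]
[ 0.5231 -0.2583  0.336 ] [ 2.000e-04  1.070e-02  9.999e-01 -4.000e-04] [-0.58  0.07  1.62 -0.    1.44 -2.13]
v_block [{'xy': [234.8, 238.1], 'score': 0.64}]
guard_board [{'xy': [202.5, 307.3], 'score': 0.74}, {'xy': [306.8, 204.4], 'score': 0.62}]
```

Call:
arm_command:
  newtons: 20
  targets:
    - [0.05,0.01,0.03,0,0.14]
    - [0.05,0.02,0.06,0,0.28]
    - [0.05,0.03,0.09,0,0.42]
    - [0.05,0.04,0.12,0,0.56]
    - [0.05,0.05,0.15,0,0.7]
    - [0.05,0.06,0.18,0,0.84]
    - [0.05,0.07,0.21,0,0.98]
    - [0.05,0.08,0.23,0,1.12]
    - [0.05,0.09,0.244,0.02,1.26]
    - [0.05,0.095,0.244,0.04,1.4]
    - [0.05,0.095,0.244,0.06,1.55]
    - [0.05,0.095,0.244,0.08,1.55]
    - [0.05,0.095,0.244,0.08,1.55]

```text
t: 18.6
tcp_pos: [0.4314, -0.0117, 0.2524]
orientation: [-0.003, 0.707, 0.707, -0.002]
force: [0.1, 0.2, -0.0]
width: 0.588
grip_force: 0.0
```

```bash
python3 - <<'E'
from h import *
s=bot.get_state();print(s["tcp_pos"].round(4),s["orientation"].round(4),s["qpos"].round(2))
im,d,P,c=look("wrist")
q=P.reshape(-1,3)
for y0 in(.031,-.0135,-.058):
    t=q[(abs(q[:,2]-.170)<.006)&(abs(q[:,0]-.432)<.02)&(abs(q[:,1]-y0)<.02)];print(y0,len(t),((t.min(0)+t.max(0))/2).round(4) if len(t) else 0)
E
```

```text
[ 0.4314 -0.0117  0.2524] [-0.003   0.7073  0.7069 -0.0021] [-0.19 -0.21  2.05 -0.    1.31 -0.19]
0.031 0 0
-0.0135 492 [ 0.4346 -0.0119  0.1678]
-0.058 447 [ 0.4352 -0.0571  0.1677]
```

Call:
arm_command:
  newtons: 20
  targets:
    - [0.05,0,0.002,0.04,0]
    - [0.05,0,0.002,0.08,0]
    - [0.05,0,0.002,0.094,0]
    - [0.05,0,0.002,0.094,0]
    - [0.01,0,0.002,0.094,0]
    - [0.01,0,0.002,0.094,0]
    - [0.01,0,0.002,0.094,0]
    - [0.01,0,0.002,0.094,0]
    - [0.01,0,0.002,0.094,0]
    - [0.01,0,0.002,0.06,0]
    - [0.01,0,0.002,0.03,0]
    - [0.01,0,0.002,-0.01,0]
    - [0.01,0,0.002,-0.05,0]
    - [0.01,0,0.002,-0.065,0]
    - [0.01,0,0.002,-0.065,0]

```text
t: 20.15
tcp_pos: [0.437, -0.012, 0.3239]
orientation: [0.003, 0.707, 0.707, 0.002]
force: [-0.0, 0.7, -2.0]
width: 0.202
grip_force: 21.0
```

Call:
arm_command:
  targets:
    - [0.01,0.02,0.015,0,-0.14]
    - [0.01,0.04,0.03,0,-0.28]
    - [0.01,0.06,0.045,0,-0.42]
    - [0.01,0.08,0.06,0,-0.56]
    - [0.01,0.1,0.075,0,-0.7]
    - [0.01,0.12,0.09,0,-0.84]
    - [0.01,0.14,0.105,0,-0.98]
    - [0.01,0.16,0.12,0,-1.12]
    - [0.01,0.18,0.14,0,-1.26]
    - [0.01,0.1995,0.15,0,-1.4]
    - [0.01,0.1995,0.162,0,-1.54]
    - [0.01,0.1995,0.162,0,-1.68]
    - [0.01,0.1995,0.162,0,-1.826]
    - [0.01,0.1995,0.162,0,-1.826]
    - [0.01,0.1995,0.162,0,-1.826]

```text
t: 21.65
tcp_pos: [0.5963, 0.1876, 0.318]
orientation: [-0.002, -0.126, 0.992, -0.0]
force: [0.1, -0.2, -1.4]
width: 0.2
grip_force: 20.9
```

```bash
cat > vchk.py <<'E'
from fit import *
s=bot.get_state();print(s["tcp_pos"].round(4),s["orientation"].round(4),s["width"])
for n in("wrist","side"):
    im,d,P,c=look(n)
    I=im.astype(int);ok=(abs(P[...,0]-.55)<.13)&(abs(P[...,1]-.18)<.11)
    if n=="wrist": np.savez("/tmp/wl.npz",im=im,P=P)
    m=clean(ok&(abs(P[...,2]-.010)<.005)&(I[...,2]-I[...,0]>8))
    if m.sum()>50: print(n,"plate",m.sum(),rect(P[m]))
    m=clean(ok&(abs(P[...,2]-.123)<.006),2)
    if m.sum()>10: t=P[m];print(n,"upper saddle",len(t),t.mean(0).round(4),rect(t))
    if n=="wrist":
        m=clean((P[...,2]<.05)&(P[...,2]>.036)&(I[...,0]<150)&(P[...,1]>.28)&(P[...,1]<.5)&(P[...,0]<.65));print("cleat",m.sum(),rect(P[m]) if m.sum()>20 else 0)
E
python3 vchk.py
```

```text
[0.5963 0.1876 0.318 ] [-2.100e-03 -1.257e-01  9.921e-01 -1.000e-04] 0.19950402334002254
wrist plate 1649 (array([0.5569, 0.1771]), array([0.1495, 0.0775]), 15.92)
wrist upper saddle 617 [0.5304 0.1714 0.1182] (array([0.5312, 0.1746]), array([0.0347, 0.0462]), 14.52)
cleat 1229 (array([0.4659, 0.3854]), array([0.0786, 0.0256]), 4.9)
side upper saddle 61 [0.5378 0.1817 0.1082] (array([0.5732, 0.2659]), array([0.2484, 0.0282]), 67.73)
```

V-block unmoved. Same lay-down as before, then release.

Call:
arm_command:
  targets:
    - [0.01,0,0,0.04,0]
    - [0.01,0,0,0.08,0]
    - [0.01,0,0,0.1,0]
    - [0.01,0,0,0.109,0]
    - [0.01,0,0,0.109,0]
    - [0.01,0.011,0,0.1095,0]
    - [0.01,0.0224,0,0.111,0]
    - [0.01,0.0334,0,0.113,0]
    - [0.01,0.0442,0,0.116,0]
    - [0.01,0.0547,0,0.12,0]
    - [0.01,0.0649,0,0.1246,0]
    - [0.01,0.0747,0,0.13,0]
    - [0.01,0.0841,0,0.1363,0]
    - [0.01,0.0929,0,0.1433,0]
    - [0.01,0.101,0,0.151,0]
    - [0.01,0.101,0,0.153,0]
    - [0.01,0.101,0,0.153,0]

```text
t: 23.45
tcp_pos: [0.4985, 0.1622, 0.1666]
orientation: [-0.001, -0.127, 0.992, -0.0]
force: [0.4, 0.5, 0.4]
width: 0.2
grip_force: 20.6
```

Call:
arm_command:
  targets:
    - [0.03,0,0,0,0]
    - [0.04,0,0,0,0]
    - [0.05,0,0,0,0]
    - [0.05,0,0,0,0]
    - [0.05,0,0,-0.02,0]
    - [0.05,0,0,-0.06,0]
    - [0.05,0,0,-0.1,0]
    - [0.05,0,0,-0.12,0]
    - [0.05,0.02,0,-0.12,0]
    - [0.05,0.02,0,-0.12,0]
    - [0.05,0.02,0,-0.12,0]

```text
t: 24.55
tcp_pos: [0.4801, 0.1572, 0.2875]
orientation: [0.0, -0.127, 0.992, -0.0]
force: [-0.4, -0.1, -0.7]
width: 0.591
grip_force: 0.0
```

```bash
python3 vstem.py; python3 -c "
from h import *
s=bot.get_state();print(s['tcp_pos'].round(4),s['orientation'].round(4))"
```

```text
wrist 594 s range [-0.0182  0.1435]
 s0.00 n=145 top n=0.0179 ymid=-0.0121
 s0.02 n=7 top n=0.0198 ymid=-0.0031
 s0.06 n=36 top n=0.0188 ymid=-0.0131
 s0.08 n=170 top n=0.0177 ymid=-0.0133
 s0.10 n=9 top n=0.0199 ymid=-0.0157
 s0.12 n=10 top n=0.0199 ymid=-0.0161
 s0.14 n=197 top n=0.0191 ymid=-0.0165
side 210 s range [-0.0218  0.1457]
 s0.00 n=25 top n=0.0186 ymid=-0.0155
 s0.02 n=23 top n=0.0181 ymid=-0.0188
 s0.04 n=22 top n=0.0178 ymid=-0.0203
 s0.06 n=10 top n=0.0193 ymid=-0.0260
 s0.08 n=32 top n=0.0173 ymid=-0.0146
 s0.10 n=27 top n=0.0187 ymid=-0.0222
 s0.12 n=24 top n=0.0179 ymid=-0.0238
 s0.14 n=23 top n=0.0191 ymid=-0.0191
[0.4802 0.1573 0.287 ] [-5.000e-04 -1.272e-01  9.919e-01 -0.000e+00]
```

```bash
python3 vchk.py; python3 - <<'E'
import numpy as np,cv2
from h import *
im=np.load("/tmp/wl.npz")["im"];im2=look("side")[0]
cv2.imwrite("pics/c8.png",np.vstack([cv2.resize(im[:,:,::-1],(400,300)),cv2.resize(im2[160:240,230:337,::-1],(400,300))]))
E
```

```text
[0.4802 0.1573 0.287 ] [-5.000e-04 -1.272e-01  9.919e-01 -0.000e+00] 0.5841041598634632
wrist plate 1038 (array([0.5795, 0.1675]), array([0.1486, 0.0785]), 16.22)
wrist upper saddle 229 [0.5625 0.1676 0.1147] (array([0.5218, 0.1593]), array([0.2158, 0.045 ]), 10.06)
cleat 1115 (array([0.4646, 0.3851]), array([0.0785, 0.0254]), 5.41)
side plate 63 (array([0.638 , 0.1615]), array([0.0366, 0.0368]), 10.48)
side upper saddle 62 [0.5543 0.1511 0.119 ] (array([0.5579, 0.1513]), array([0.0262, 0.0394]), 84.92)
```

View pics/c8.png

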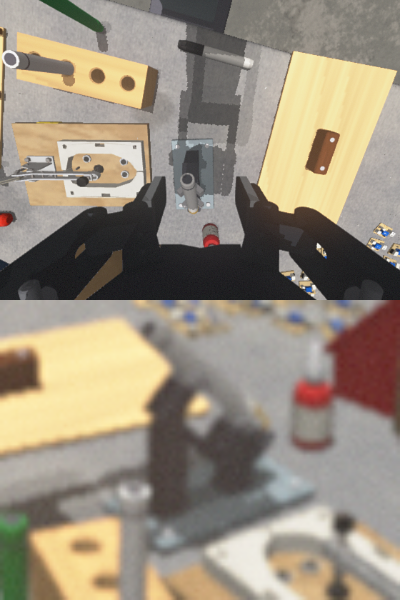

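```bash
python3 vstem.py .5795 .1675 15; python3 - <<'E'
from fit import *
from vstem import vframe
D=np.load("/tmp/wl.npz");P=D["P"];I=D["im"].astype(int)
V=vframe(P,(.5795,.1675),np.radians(15))
k=(abs(V[...,2]-.01)<.005)&(abs(V[...,0])<.11)&(abs(V[...,1])<.07)&(I[...,2]-I[...,0]>8);k=clean(k)
t=V[k]
print("edges x",np.percentile(t[:,0],[.5,99.5]).round(4),"y",np.percentile(t[:,1],[.5,99.5]).round(4))
for s0,s1 in((-.07,-.04),(-.02,.02),(.04,.07)):
    q=t[(t[:,0]>s0)&(t[:,0]<s1)]; print(s0,len(q),np.percentile(q[:,1],[1,99]).round(4) if len(q)>5 else 0)
E
```

```text
wrist 845 s range [0.0141 0.1568]
 s0.00 n=27 top n=0.0127 ymid=0.0012
 s0.02 n=69 top n=0.0125 ymid=0.0004
 s0.04 n=62 top n=0.0125 ymid=0.0009
 s0.06 n=73 top n=0.0125 ymid=0.0004
 s0.08 n=102 top n=0.0124 ymid=-0.0006
 s0.10 n=115 top n=0.0125 ymid=-0.0004
 s0.12 n=123 top n=0.0125 ymid=-0.0007
 s0.14 n=273 top n=0.0123 ymid=-0.0009
side 99 s range [0.0012 0.1589]
 s0.00 n=9 top n=0.0100 ymid=-0.0042
 s0.02 n=11 top n=0.0109 ymid=-0.0058
 s0.04 n=9 top n=0.0099 ymid=-0.0059
 s0.06 n=14 top n=0.0098 ymid=-0.0080
 s0.08 n=11 top n=0.0104 ymid=-0.0065
 s0.10 n=12 top n=0.0097 ymid=-0.0081
 s0.12 n=13 top n=0.0110 ymid=-0.0074
 s0.14 n=18 top n=0.0096 ymid=-0.0045
edges x [-0.0746  0.0742] y [-0.0402  0.0404]
-0.07 347 [-0.0401  0.0377]
-0.02 41 [-0.0245  0.0311]
0.04 379 [-0.0372  0.0404]
```

Call:
arm_command:
  newtons: 25
  targets:
    - [0.05,-0.04,-0.006,0,0]
    - [0.05,-0.08,-0.012,0,-0.012]
    - [0.05,-0.098,-0.015,0.02,-0.024]
    - [0.05,-0.098,-0.015,0.06,-0.024]
    - [0.05,-0.098,-0.015,0.1,-0.024]
    - [0.05,-0.098,-0.015,0.14,-0.024]
    - [0.05,-0.098,-0.015,0.165,-0.024]
    - [0.05,-0.098,-0.015,0.174,-0.024]
    - [0.05,-0.098,-0.015,0.174,-0.024]
    - [0.01,-0.098,-0.015,0.174,-0.024]
    - [0.01,-0.098,-0.015,0.174,-0.024]
    - [0.01,-0.098,-0.015,0.174,-0.024]
    - [0.01,-0.098,-0.015,0.174,-0.024]
    - [0.01,-0.098,-0.015,0.174,-0.024]
    - [0.01,-0.098,-0.015,0.174,-0.024]

```text
t: 26.4
tcp_pos: [0.5805, 0.1685, 0.1163]
orientation: [0.002, -0.139, 0.99, 0.001]
force: [-0.3, 2.9, 6.2]
width: 0.202
grip_force: 26.5
```

Call:
arm_command:
  targets:
    - [0.01,0,0,-0.03,0]
    - [0.01,0,0,-0.07,0]
    - [0.01,0,0,-0.115,0]
    - [0.01,0,0,-0.16,0]
    - [0.01,0,0,-0.205,0]
    - [0.01,0,0,-0.25,0]
    - [0.01,0.01,-0.04,-0.264,0.05]
    - [0.01,0.022,-0.085,-0.264,0.1]
    - [0.01,0.034,-0.13,-0.264,0.15]
    - [0.01,0.046,-0.175,-0.264,0.2]
    - [0.01,0.058,-0.22,-0.264,0.25]
    - [0.01,0.07,-0.265,-0.264,0.3]
    - [0.01,0.082,-0.31,-0.264,0.3]
    - [0.01,0.094,-0.355,-0.264,0.3]
    - [0.01,0.106,-0.4,-0.264,0.3]
    - [0.01,0.117,-0.445,-0.264,0.3]
    - [0.01,0.13,-0.48,-0.264,0.3]
    - [0.01,0.13,-0.494,-0.264,0.3]
    - [0.01,0.13,-0.494,-0.264,0.3]
    - [0.01,0.13,-0.494,-0.264,0.3]

```text
t: 28.4
tcp_pos: [0.5899, -0.3423, 0.3772]
orientation: [-0.001, 0.01, 1.0, 0.001]
force: [-0.2, -0.8, -1.1]
width: 0.203
grip_force: 25.8
```

```bash
cat > hold.py <<'E'
from rack import *
s=bot.get_state();t=s["tcp_pos"];print(t.round(4),"rack",inrack(t).round(4),s["orientation"].round(4),s["width"])
im,d,P,c=look("side")
q=P.reshape(-1,3)-np.array([t[0],t[1],t[2]-.006])
m=(abs(q[:,1])<.04)&(q[:,2]<-.025)&(q[:,2]>-.1)&(abs(q[:,0])<.12);q=q[m]
s_=(q[:,0]-q[:,2])/2**.5;n=(q[:,0]+q[:,2])/2**.5
print("thread end at s",np.percentile(s_,[97,99,100]).round(4),"n mid",n[s_>.045].min().round(4),n[s_>.045].max().round(4))
E
python3 hold.py
```

```text
[ 0.5899 -0.3423  0.3772] rack [ 0.0318 -0.0216  0.3772] [-6.000e-04  1.030e-02  9.999e-01  8.000e-04] 0.20251533159638277
thread end at s [0.0695 0.0709 0.071 ] n mid -0.0135 0.0041
```

Call:
arm_command:
  targets:
    - [0.01,0,-0.001,0.04,0]
    - [0.01,0,-0.001,0.085,0]
    - [0.01,0,-0.001,0.13,0]
    - [0.01,0,-0.001,0.175,0]
    - [0.01,0,-0.001,0.22,0]
    - [0.01,0,-0.001,0.26,0]
    - [0.01,0,-0.001,0.285,0]
    - [0.01,0,-0.001,0.295,0]
    - [0.01,0,-0.001,0.303,0]
    - [0.01,0,-0.001,0.303,0]
    - [0.01,0.005,-0.001,0.307,0]
    - [0.01,0.0105,-0.001,0.312,0]
    - [0.01,0.0145,-0.001,0.3175,0]
    - [0.01,0.018,-0.001,0.3235,0]
    - [0.01,0.0205,-0.001,0.33,0]
    - [0.01,0.0205,-0.001,0.331,0]
    - [0.01,0.0205,-0.001,0.331,0]

```text
t: 30.15
tcp_pos: [0.5693, -0.3438, 0.0476]
orientation: [-0.0, 0.011, 1.0, 0.0]
force: [-0.2, 4.0, 9.3]
width: 0.202
grip_force: 25.2
```

Call:
arm_command:
  targets:
    - [0.02,0,0,0,0]
    - [0.026,0,0,0,0]
    - [0.03,0,0,0,0]
    - [0.03,0,0,0,0]
    - [0.03,0,0,-0.015,0]
    - [0.03,0,0,-0.05,0]
    - [0.03,0,0,-0.095,0]
    - [0.03,0,0,-0.14,0]
    - [0.05,0,0,-0.185,0]
    - [0.05,0.01,0.02,-0.23,0]
    - [0.05,0.02,0.05,-0.27,0]
    - [0.05,0.03,0.09,-0.29,0]
    - [0.05,0.05,0.09,-0.29,0]
    - [0.05,0.05,0.09,-0.29,0]
    - [0.05,0.05,0.09,-0.29,0]

```text
t: 31.65
tcp_pos: [0.5213, -0.2528, 0.3375]
orientation: [0.001, 0.011, 1.0, -0.0]
force: [-0.1, -0.8, 0.6]
width: 0.587
grip_force: 0.0
```

```bash
python3 rack.py; python3 -c "
from h import *
s=bot.get_state();print(s['tcp_pos'].round(4),s['orientation'].round(4))"
```

```text
side -0.0675 439 x [-0.076  0.081] zfit [-0.003  0.047] yfit [ 0.    -0.072]
side -0.0225 391 x [-0.074  0.082] zfit [-0.004  0.047] yfit [ 0.003 -0.028]
wrist -0.0675 893 x [-0.074  0.084] zfit [-0.006  0.048] yfit [ 0.001 -0.066]
wrist -0.0225 778 x [-0.072  0.066] zfit [-0.002  0.048] yfit [ 0.006 -0.022]
[ 0.5215 -0.2531  0.3362] [-3.000e-04  1.070e-02  9.999e-01  2.000e-04]
```

Call:
arm_command:
  newtons: 20
  targets:
    - [0.05,0.01,0.02,0,0.14]
    - [0.05,0.02,0.04,0,0.28]
    - [0.05,0.03,0.06,0,0.42]
    - [0.05,0.04,0.08,0,0.56]
    - [0.05,0.05,0.1,0,0.7]
    - [0.05,0.06,0.12,0,0.84]
    - [0.05,0.07,0.14,0,0.98]
    - [0.05,0.08,0.16,0,1.12]
    - [0.05,0.0915,0.18,0.02,1.26]
    - [0.05,0.0915,0.194,0.04,1.4]
    - [0.05,0.0915,0.194,0.06,1.55]
    - [0.05,0.0915,0.194,0.08,1.55]
    - [0.05,0.0915,0.194,0.08,1.55]

```text
t: 33.05
tcp_pos: [0.432, -0.0564, 0.253]
orientation: [-0.004, 0.707, 0.707, -0.002]
force: [-0.3, -0.4, 0.6]
width: 0.584
grip_force: 0.0
```

```bash
python3 - <<'E'
from h import *
s=bot.get_state();print(s["tcp_pos"].round(4),s["orientation"].round(4),s["qpos"].round(2))
im,d,P,c=look("wrist")
q=P.reshape(-1,3)
for y0 in(.031,-.0135,-.058,-.1035):
    t=q[(abs(q[:,2]-.170)<.006)&(abs(q[:,0]-.432)<.02)&(abs(q[:,1]-y0)<.02)];print(y0,len(t),((t.min(0)+t.max(0))/2).round(4) if len(t) else 0)
E
```

```text
[ 0.432  -0.0564  0.253 ] [-0.0036  0.7072  0.707  -0.0019] [-0.29 -0.2   2.04  0.    1.31 -0.29]
0.031 0 0
-0.0135 0 0
-0.058 488 [ 0.4352 -0.057   0.168 ]
-0.1035 0 0
```

Call:
arm_command:
  newtons: 20
  targets:
    - [0.05,-0.001,0.002,0.04,0]
    - [0.05,-0.001,0.002,0.08,0]
    - [0.05,-0.001,0.002,0.094,0]
    - [0.05,-0.001,0.002,0.094,0]
    - [0.01,-0.001,0.002,0.094,0]
    - [0.01,-0.001,0.002,0.094,0]
    - [0.01,-0.001,0.002,0.094,0]
    - [0.01,-0.001,0.002,0.094,0]
    - [0.01,-0.001,0.002,0.094,0]
    - [0.01,-0.001,0.002,0.06,0]
    - [0.01,-0.001,0.002,0.03,0]
    - [0.01,-0.001,0.002,-0.01,0]
    - [0.01,-0.001,0.002,-0.05,0]
    - [0.01,-0.001,0.002,-0.065,0]
    - [0.01,-0.001,0.002,-0.065,0]
    - [0.01,-0.001,0.002,-0.065,0]

```text
t: 34.7
tcp_pos: [0.4353, -0.0577, 0.3203]
orientation: [-0.001, 0.707, 0.707, -0.0]
force: [-0.0, 0.1, -2.4]
width: 0.205
grip_force: 20.7
```

Call:
arm_command:
  targets:
    - [0.01,0.02,0.015,0,-0.14]
    - [0.01,0.04,0.03,0,-0.28]
    - [0.01,0.06,0.045,0,-0.42]
    - [0.01,0.085,0.06,0,-0.56]
    - [0.01,0.11,0.08,0,-0.7]
    - [0.01,0.135,0.1,0,-0.84]
    - [0.01,0.16,0.12,0,-0.98]
    - [0.01,0.185,0.14,0,-1.12]
    - [0.01,0.21,0.16,0,-1.26]
    - [0.01,0.236,0.175,0,-1.4]
    - [0.01,0.236,0.183,0,-1.54]
    - [0.01,0.236,0.183,0,-1.68]
    - [0.01,0.236,0.183,0,-1.82]
    - [0.01,0.236,0.183,0,-1.85]
    - [0.01,0.236,0.183,0,-1.85]
    - [0.01,0.236,0.183,0,-1.85]

```text
t: 36.3
tcp_pos: [0.6179, 0.1779, 0.3188]
orientation: [-0.002, -0.139, 0.99, -0.0]
force: [0.1, -0.5, -1.4]
width: 0.2
grip_force: 20.6
```

```bash
python3 vchk.py
```

```text
[0.6179 0.1779 0.3188] [-2.300e-03 -1.387e-01  9.903e-01 -1.000e-04] 0.20029314819957098
wrist plate 1630 (array([0.5805, 0.1677]), array([0.1478, 0.0779]), 16.63)
wrist upper saddle 610 [0.5534 0.1613 0.1198] (array([0.5543, 0.1636]), array([0.0349, 0.049 ]), 16.03)
cleat 1266 (array([0.4659, 0.3855]), array([0.0788, 0.0257]), 5.16)
side plate 59 (array([0.5852, 0.1434]), array([0.1304, 0.0212]), 21.56)
side upper saddle 68 [0.5598 0.1707 0.1105] (array([0.6015, 0.2663]), array([0.2707, 0.031 ]), 66.55)
```

Call:
arm_command:
  targets:
    - [0.01,0,0.001,0.04,0]
    - [0.01,0,0.001,0.08,0]
    - [0.01,0,0.001,0.1,0]
    - [0.01,0,0.001,0.11,0]
    - [0.01,0,0.001,0.11,0]
    - [0.01,0.011,0.001,0.1104,0]
    - [0.01,0.0224,0.001,0.1118,0]
    - [0.01,0.0334,0.001,0.114,0]
    - [0.01,0.0442,0.001,0.117,0]
    - [0.01,0.0547,0.001,0.121,0]
    - [0.01,0.0649,0.001,0.1256,0]
    - [0.01,0.0747,0.001,0.131,0]
    - [0.01,0.0841,0.001,0.1373,0]
    - [0.01,0.0929,0.001,0.1443,0]
    - [0.01,0.101,0.001,0.152,0]
    - [0.01,0.101,0.001,0.154,0]
    - [0.01,0.101,0.001,0.154,0]

```text
t: 38.1
tcp_pos: [0.5206, 0.1511, 0.1669]
orientation: [-0.001, -0.139, 0.99, 0.0]
force: [-0.2, 1.5, 1.2]
width: 0.202
grip_force: 20.6
```

Call:
arm_command:
  targets:
    - [0.03,0,0,0,0]
    - [0.04,0,0,0,0]
    - [0.05,0,0,0,0]
    - [0.05,0,0,0,0]
    - [0.05,0,0,-0.02,0]
    - [0.05,0,0,-0.06,0]
    - [0.05,0,0,-0.1,0]
    - [0.05,0,0,-0.12,0]
    - [0.05,0.02,0,-0.12,0]
    - [0.05,0.02,0,-0.12,0]
    - [0.05,0.02,0,-0.12,0]

```text
t: 39.2
tcp_pos: [0.5022, 0.1457, 0.2874]
orientation: [-0.0, -0.139, 0.99, -0.0]
force: [-0.3, -1.2, 0.6]
width: 0.583
grip_force: 0.0
```

```bash
python3 vchk.py; python3 vstem.py .58 .1677 16
```

```text
[0.5022 0.1457 0.2874] [-1.000e-04 -1.391e-01  9.903e-01 -0.000e+00] 0.5829700536438024
wrist plate 1265 (array([0.5793, 0.168 ]), array([0.1484, 0.0775]), 16.04)
wrist upper saddle 236 [0.5666 0.1663 0.1124] (array([0.5766, 0.1725]), array([0.0848, 0.0464]), 15.0)
cleat 1159 (array([0.4648, 0.3854]), array([0.0784, 0.0255]), 4.51)
side upper saddle 63 [0.5534 0.1501 0.1197] (array([0.5584, 0.1515]), array([0.0247, 0.0409]), 88.63)
wrist 946 s range [0.0135 0.1572]
 s0.00 n=33 top n=0.0124 ymid=-0.0001
 s0.02 n=79 top n=0.0121 ymid=0.0005
 s0.04 n=70 top n=0.0121 ymid=0.0005
 s0.06 n=89 top n=0.0121 ymid=0.0003
 s0.08 n=114 top n=0.0120 ymid=-0.0005
 s0.10 n=127 top n=0.0121 ymid=-0.0001
 s0.12 n=151 top n=0.0122 ymid=-0.0000
 s0.14 n=283 top n=0.0120 ymid=-0.0002
side 96 s range [0.0021 0.1597]
 s0.00 n=9 top n=0.0088 ymid=-0.0068
 s0.02 n=11 top n=0.0102 ymid=-0.0045
 s0.04 n=10 top n=0.0091 ymid=-0.0063
 s0.06 n=11 top n=0.0100 ymid=-0.0057
 s0.08 n=11 top n=0.0105 ymid=-0.0039
 s0.10 n=11 top n=0.0092 ymid=-0.0076
 s0.12 n=14 top n=0.0103 ymid=-0.0054
 s0.14 n=18 top n=0.0093 ymid=-0.0033
```

Call:
arm_command:
  newtons: 25
  targets:
    - [0.05,-0.04,0,0,0]
    - [0.05,-0.08,0,0.02,0]
    - [0.05,-0.08,0,0.06,0]
    - [0.05,-0.08,0,0.1,0]
    - [0.05,-0.08,0,0.14,0]
    - [0.05,-0.08,0,0.165,0]
    - [0.05,-0.08,0,0.174,0]
    - [0.05,-0.08,0,0.174,0]
    - [0.01,-0.08,0,0.174,0]
    - [0.01,-0.08,0,0.174,0]
    - [0.01,-0.08,0,0.174,0]
    - [0.01,-0.08,0,0.174,0]
    - [0.01,-0.08,0,0.174,0]
    - [0.01,-0.08,0,0.174,0]

```text
t: 40.8
tcp_pos: [0.581, 0.1686, 0.1163]
orientation: [0.002, -0.139, 0.99, 0.001]
force: [-0.9, 2.4, 5.8]
width: 0.2
grip_force: 26.4
```

Call:
arm_command:
  targets:
    - [0.01,0,0,-0.03,0]
    - [0.01,0,0,-0.07,0]
    - [0.01,0,0,-0.115,0]
    - [0.01,0,0,-0.16,0]
    - [0.01,0,0,-0.205,0]
    - [0.01,0,0,-0.25,0]
    - [0.01,0.01,-0.04,-0.264,0.05]
    - [0.01,0.022,-0.085,-0.264,0.1]
    - [0.01,0.034,-0.13,-0.264,0.15]
    - [0.01,0.046,-0.175,-0.264,0.2]
    - [0.01,0.058,-0.22,-0.264,0.25]
    - [0.01,0.07,-0.265,-0.264,0.3]
    - [0.01,0.082,-0.31,-0.264,0.3]
    - [0.01,0.094,-0.355,-0.264,0.3]
    - [0.01,0.106,-0.4,-0.264,0.3]
    - [0.01,0.114,-0.44,-0.264,0.3]
    - [0.01,0.117,-0.452,-0.264,0.3]
    - [0.01,0.117,-0.452,-0.264,0.3]
    - [0.01,0.117,-0.452,-0.264,0.3]

```text
t: 42.7
tcp_pos: [0.5911, -0.298, 0.3773]
orientation: [-0.001, 0.01, 1.0, 0.001]
force: [-0.3, 0.3, -1.2]
width: 0.202
grip_force: 25.6
```

```bash
python3 hold.py
```

```text
[ 0.5911 -0.298   0.3773] rack [0.0321 0.0227 0.3773] [-5.000e-04  1.030e-02  9.999e-01  8.000e-04] 0.2018121189084245
thread end at s [0.07   0.0708 0.0715] n mid -0.0138 0.0034
```

Call:
arm_command:
  targets:
    - [0.01,0,0,0.04,0]
    - [0.01,0,0,0.085,0]
    - [0.01,0,0,0.13,0]
    - [0.01,0,0,0.175,0]
    - [0.01,0,0,0.22,0]
    - [0.01,0,0,0.26,0]
    - [0.01,0,0,0.285,0]
    - [0.01,0,0,0.295,0]
    - [0.01,0,0,0.303,0]
    - [0.01,0,0,0.303,0]
    - [0.01,0.005,0,0.307,0]
    - [0.01,0.0105,0,0.312,0]
    - [0.01,0.0145,0,0.3175,0]
    - [0.01,0.018,0,0.3235,0]
    - [0.01,0.0215,0,0.33,0]
    - [0.01,0.0215,0,0.331,0]
    - [0.01,0.0215,0,0.331,0]

```text
t: 44.45
tcp_pos: [0.5701, -0.2988, 0.0479]
orientation: [0.0, 0.011, 1.0, -0.0]
force: [1.3, 2.4, 7.9]
width: 0.2
grip_force: 25.1
```

Call:
arm_command:
  targets:
    - [0.02,0,0,0,0]
    - [0.026,0,0,0,0]
    - [0.03,0,0,0,0]
    - [0.03,0,0,0,0]
    - [0.03,0,0,-0.015,0]
    - [0.03,0,0,-0.05,0]
    - [0.03,0,0,-0.095,0]
    - [0.03,0,0,-0.14,0]
    - [0.05,0,0,-0.185,0]
    - [0.05,0.01,0.02,-0.23,0]
    - [0.05,0.02,0.05,-0.27,0]
    - [0.05,0.03,0.05,-0.29,0]
    - [0.05,0.05,0.05,-0.29,0]
    - [0.05,0.05,0.05,-0.29,0]
    - [0.05,0.05,0.05,-0.29,0]

```text
t: 45.95
tcp_pos: [0.5207, -0.2474, 0.3375]
orientation: [0.001, 0.011, 1.0, -0.0]
force: [0.8, 0.0, -0.1]
width: 0.586
grip_force: 0.0
```

```bash
python3 rack.py; python3 -c "
from h import *
s=bot.get_state();print(s['tcp_pos'].round(4),s['orientation'].round(4))"
```

```text
side -0.0675 443 x [-0.076  0.081] zfit [-0.002  0.047] yfit [-0.001 -0.072]
side -0.0225 391 x [-0.074  0.082] zfit [-0.006  0.048] yfit [ 0.003 -0.028]
side 0.0225 349 x [-0.075  0.081] zfit [-0.003  0.047] yfit [0.    0.018]
wrist -0.0675 895 x [-0.074  0.084] zfit [-0.005  0.047] yfit [ 0.001 -0.066]
wrist -0.0225 785 x [-0.073  0.069] zfit [0.002 0.048] yfit [ 0.    -0.022]
wrist 0.0225 873 x [-0.073  0.084] zfit [-0.005  0.048] yfit [0.002 0.023]
[ 0.521  -0.2475  0.3363] [-3.000e-04  1.050e-02  9.999e-01  3.000e-04]
```

Call:
arm_command:
  targets:
    - [0.06,0.003,0.045,0,0]
    - [0.06,0.006,0.09,0,0]
    - [0.06,0.009,0.135,0,0]
    - [0.06,0.012,0.18,0,0]
    - [0.06,0.015,0.225,0,0]
    - [0.06,0.018,0.27,0,0]
    - [0.06,0.021,0.315,0,0]
    - [0.06,0.024,0.36,0,-0.02]
    - [0.06,0.027,0.405,0,-0.04]
    - [0.06,0.03,0.45,0,-0.06]
    - [0.06,0.033,0.495,0,-0.08]
    - [0.06,0.036,0.54,0,-0.106]
    - [0.06,0.039,0.585,0.03,-0.106]
    - [0.06,0.041,0.62,0.07,-0.106]
    - [0.06,0.041,0.634,0.11,-0.106]
    - [0.06,0.041,0.634,0.11,-0.106]
    - [0.06,0.041,0.634,0.11,-0.106]

```text
t: 47.75
tcp_pos: [0.4922, 0.3869, 0.2246]
orientation: [-0.002, -0.043, 0.999, -0.001]
force: [0.6, -0.1, 1.2]
width: 0.702
grip_force: 0.0
```

```bash
python3 - <<'E'
from fit import *
s=bot.get_state();print(s["tcp_pos"].round(4),s["orientation"].round(4),s["qpos"].round(2))
im,d,P,c=look("wrist","w9");I=im.astype(int)
m=clean((P[...,2]<.05)&(P[...,2]>.036)&(I[...,0]<150)&(P[...,1]>.28)&(P[...,1]<.5)&(P[...,0]<.65));print("cleat",m.sum(),rect(P[m]))
im,d,P,c=look("scene","scene9");I=im.astype(int)
im,d,P,c=look("side");I=im.astype(int)
m=(P[...,2]<.046)&(P[...,2]>.03)&(abs(P[...,1]-.39)<.1)&(abs(P[...,0]-.46)<.15)&(I[...,0]<150);print("side cleat",m.sum(),rect(P[clean(m,2)]) if m.sum()>10 else 0)
E
```

```text
[0.4922 0.3869 0.2246] [-0.0021 -0.0431  0.9991 -0.0014] [ 0.55  0.25  1.64 -0.    1.26 -1.1 ]
cleat 1850 (array([0.4649, 0.3867]), array([0.0785, 0.0255]), 4.49)
side cleat 157 (array([ 0.2938, -0.2115]), array([1.382 , 0.0757]), 73.74)
```

Call:
arm_command:
  newtons: 25
  targets:
    - [0.06,0,0.001,0.04,0]
    - [0.06,0,0.001,0.08,0]
    - [0.06,0,0.001,0.12,0]
    - [0.06,0,0.001,0.16,0]
    - [0.06,0,0.001,0.18,0]
    - [0.06,0,0.001,0.1865,0]
    - [0.06,0,0.001,0.1865,0]
    - [0.01,0,0.001,0.1865,0]
    - [0.01,0,0.001,0.1865,0]
    - [0.01,0,0.001,0.1865,0]
    - [0.01,0,0.001,0.1865,0]
    - [0.01,0,0.001,0.1865,0]
    - [0.01,0,0.001,0.1865,0]

```text
t: 49.2
tcp_pos: [0.4948, 0.3894, 0.043]
orientation: [0.002, -0.043, 0.999, 0.001]
force: [-0.4, -0.7, 7.1]
width: 0.301
grip_force: 27.5
```

Call:
arm_command:
  targets:
    - [0.01,0,0,-0.01,0]
    - [0.01,0,0,-0.03,0]
    - [0.01,0,0,-0.06,0]
    - [0.01,0,0,-0.1,0]
    - [0.01,0,0,-0.14,0]
    - [0.01,0,0,-0.18,0]
    - [0.01,0,0,-0.22,0]
    - [0.01,0,0,-0.26,0]
    - [0.01,0,0,-0.26,0]
    - [0.01,0,0,-0.26,0]
    - [0.01,0,0,-0.26,0]

```text
t: 50.3
tcp_pos: [0.4914, 0.3872, 0.2969]
orientation: [-0.003, -0.043, 0.999, -0.002]
force: [0.2, -0.4, -4.0]
width: 0.298
grip_force: 26.1
```

```bash
cat > bd.py <<'E'
from rack import *
import sys
s=bot.get_state();t=s["tcp_pos"];print(t.round(4),"rack",inrack(t).round(4),s["orientation"].round(4),s["width"],s["force"].round(1),s["ft_torque"].round(2))
for n in("side","scene","wrist"):
    im,d,P,c=look(n,sys.argv[1]+n);I=im.astype(int)
    q=P-t; m=clean((I[...,0]-I[...,2]>45)&(I[...,0]>130)&(abs(q[...,0])<.3)&(abs(q[...,1])<.14)&(q[...,2]<.2)&(q[...,2]>-.3)&(P[...,2]>(.05 if len(sys.argv)<3 else float(sys.argv[2]))))
    if m.sum()>50:
        p=P[m];cen=p.mean(0);u,w,v=np.linalg.svd(p-cen,full_matrices=False);nn=v[2]*np.sign(v[2][2])
        print(n,m.sum(),"cen",cen.round(3),"normal",nn.round(3),"rms",(w[2]/len(p)**.5).round(4),"tilt",np.degrees(np.arctan2(-nn[0],nn[2])).round(1),"min",p.min(0).round(3),"max",p.max(0).round(3))
E
python3 bd.py b1
```

```text
[0.4914 0.3872 0.2969] rack [-0.0819  0.7057  0.2969] [-0.0026 -0.0426  0.9991 -0.0015] 0.29777535580576703 [ 0.2 -0.4 -4. ] [ 0.   -0.09 -0.  ]
side 1818 cen [0.458 0.372 0.262] normal [0.007 0.003 1.   ] rms 0.0011 tilt -0.4 min [0.292 0.274 0.257] max [0.626 0.49  0.273]
scene 7054 cen [0.426 0.395 0.263] normal [0.004 0.008 1.   ] rms 0.0077 tilt -0.2 min [0.289 0.276 0.053] max [0.791 0.492 0.411]
wrist 93259 cen [0.432 0.385 0.263] normal [0.002 0.007 1.   ] rms 0.011 tilt -0.1 min [0.362 0.283 0.258] max [0.596 0.485 0.414]
```

Call:
arm_command:
  targets:
    - [0.01,0,0,-0.03,0]
    - [0.01,0,-0.02,-0.065,0]
    - [0.01,0,-0.06,-0.065,0]
    - [0.01,0,-0.1,-0.065,0.01]
    - [0.01,-0.001,-0.145,-0.065,0.02]
    - [0.01,-0.001,-0.19,-0.065,0.03]
    - [0.01,-0.002,-0.235,-0.065,0.04]
    - [0.01,-0.002,-0.28,-0.065,0.05]
    - [0.01,-0.003,-0.325,-0.065,0.06]
    - [0.01,-0.003,-0.37,-0.065,0.07]
    - [0.01,-0.003,-0.415,-0.065,0.08]
    - [0.01,-0.004,-0.46,-0.065,0.09]
    - [0.01,-0.004,-0.505,-0.065,0.1]
    - [0.01,-0.005,-0.55,-0.065,0.106]
    - [0.01,-0.005,-0.595,-0.065,0.106]
    - [0.01,-0.005,-0.64,-0.065,0.106]
    - [0.01,-0.005,-0.675,-0.065,0.106]
    - [0.01,-0.005,-0.7,-0.065,0.106]
    - [0.01,-0.005,-0.711,-0.065,0.106]
    - [0.01,-0.005,-0.711,-0.065,0.106]

```text
t: 52.45
tcp_pos: [0.558, -0.3206, 0.3635]
orientation: [-0.001, 0.011, 1.0, 0.001]
force: [0.2, -0.5, -3.6]
width: 0.303
grip_force: 26.2
```

```bash
python3 bd.py b2 .26
```

```text
[ 0.558  -0.3206  0.3635] rack [-0.0005 -0.0006  0.3635] [-0.0011  0.0113  0.9999  0.001 ] 0.3032737866769286 [ 0.2 -0.5 -3.6] [ 0.04 -0.12 -0.01]
side 9953 cen [ 0.505 -0.343  0.329] normal [ 0.001 -0.005  1.   ] rms 0.0032 tilt -0.1 min [ 0.362 -0.421  0.321] max [ 0.692 -0.222  0.41 ]
scene 1867 cen [ 0.58  -0.283  0.331] normal [0.012 0.014 1.   ] rms 0.0098 tilt -0.7 min [ 0.431 -0.419  0.319] max [ 0.691 -0.219  0.442]
wrist 96325 cen [ 0.498 -0.319  0.33 ] normal [-0.001 -0.     1.   ] rms 0.0104 tilt 0.0 min [ 0.435 -0.414  0.326] max [ 0.658 -0.221  0.482]
```

Call:
arm_command:
  targets:
    - [0.01,0,0.0006,0.04,0]
    - [0.01,0,0.0006,0.07,0]
    - [0.01,0,0.0006,0.081,0]
    - [0.01,0.003,0.0006,0.089,0]
    - [0.01,0.005,0.0006,0.098,0]
    - [0.01,0.006,0.0006,0.106,0]
    - [0.01,0.007,0.0006,0.115,0]
    - [0.01,0.0065,0.0006,0.1235,0]
    - [0.01,0.006,0.0006,0.132,0]
    - [0.01,0.004,0.0006,0.1405,0]
    - [0.01,0.002,0.0006,0.149,0]
    - [0.01,-0.001,0.0006,0.157,0]
    - [0.01,-0.001,0.0006,0.157,0]
    - [0.01,-0.001,0.0006,0.157,0]

```text
t: 54.0
tcp_pos: [0.559, -0.319, 0.2072]
orientation: [-0.001, 0.01, 1.0, 0.0]
force: [-0.8, 0.4, -3.1]
width: 0.297
grip_force: 25.8
```

```bash
python3 bd.py b3 .055
```

```text
[ 0.559  -0.319   0.2072] rack [0.0005 0.001  0.2072] [-1.000e-03  1.040e-02  9.999e-01  4.000e-04] 0.2968059357279924 [-0.8  0.4 -3.1] [ 0.01 -0.   -0.05]
side 11576 cen [ 0.566 -0.35   0.16 ] normal [-0.702 -0.145  0.697] rms 0.0217 tilt 45.2 min [ 0.452 -0.431  0.055] max [ 0.674 -0.224  0.341]
scene 3012 cen [ 0.588 -0.279  0.175] normal [-0.631  0.387  0.673] rms 0.0335 tilt 43.2 min [ 0.452 -0.416  0.055] max [ 0.678 -0.209  0.355]
wrist 53266 cen [ 0.531 -0.319  0.131] normal [-0.731  0.016  0.682] rms 0.0111 tilt 47.0 min [ 0.454 -0.415  0.055] max [ 0.613 -0.223  0.325]
```

View pics/b3side.png

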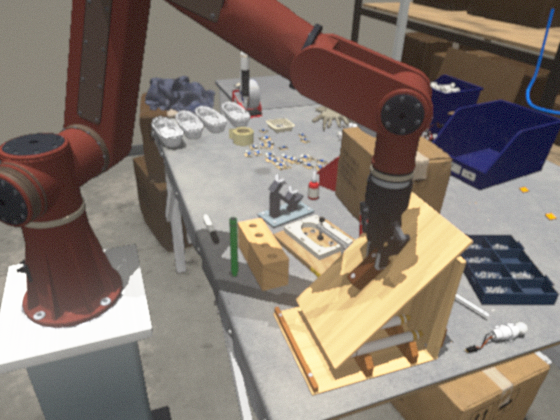

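Call:
arm_command:
  targets:
    - [0.01,0.009,-0.001,0.008,0]
    - [0.01,0.018,-0.001,0.017,0]
    - [0.01,0.027,-0.001,0.026,0]
    - [0.01,0.036,-0.001,0.034,0]
    - [0.01,0.036,-0.001,0.036,0]
    - [0.01,0.034,-0.001,0.038,0]
    - [0.01,0.032,-0.001,0.039,0]
    - [0.01,0.032,-0.001,0.039,0]
    - [0.01,0.032,-0.001,0.039,0]

```text
t: 55.05
tcp_pos: [0.53, -0.3197, 0.1722]
orientation: [0.004, 0.011, 1.0, -0.001]
force: [4.2, 3.0, 4.5]
width: 0.303
grip_force: 27.1
```

```bash
cat > lean.py <<'E'
from rack import *
im,d,P,c=look("side","b4side");R=inrack(P);I=im.astype(int)
m=clean((I[...,0]-I[...,2]>45)&(I[...,0]>120)&(abs(R[...,1])<.12))
p=R[m]; 
# plane z = a x + b near 43deg
from numpy.linalg import lstsq
k=abs(p[:,2]-8-0)>0;k=(abs(p[:,2]-(.012+.93*(p[:,0]+.15)))<.035)&(p[:,2]>.03)
for _ in range(6):
    A=np.c_[p[k][:,:2],np.ones(k.sum())];s=lstsq(A,p[k][:,2],rcond=None)[0];r=p[:,2]-np.c_[p[:,:2],np.ones(len(p))]@s;k=(abs(r)<.006)
q=p[k];print("plane",s.round(3),"tilt",np.degrees(np.arctan(s[0])).round(1),len(q),"x",np.percentile(q[:,0],[.3,99.7]).round(3),"z",np.percentile(q[:,2],[.3,99.7]).round(3),"y",np.percentile(q[:,1],[.3,99.7]).round(3))
for lo,hi in((-.15,-.1),(-.05,0),(.05,.09)):
    w=q[(q[:,0]>lo)&(q[:,0]<hi)]; print(lo,len(w),np.percentile(w[:,1],[1,99]).round(3) if len(w)>9 else "")
s=bot.get_state();print(s["tcp_pos"].round(4),inrack(s["tcp_pos"]).round(4),s["force"].round(1),s["ft_torque"].round(2))
E
python3 lean.py
```

```text
plane [0.94  0.    0.153] tilt 43.2 11765 x [-0.161  0.098] z [0.004 0.241] y [-0.103  0.093]
-0.15 2553 [-0.096  0.091]
-0.05 1983 [-0.097  0.091]
0.05 2063 [-0.097  0.078]
[ 0.53   -0.3197  0.1722] [-0.0285 -0.0003  0.1722] [4.3 2.4 5.5] [ 0.54 -0.44 -0.03]
```

View pics/b4side.png

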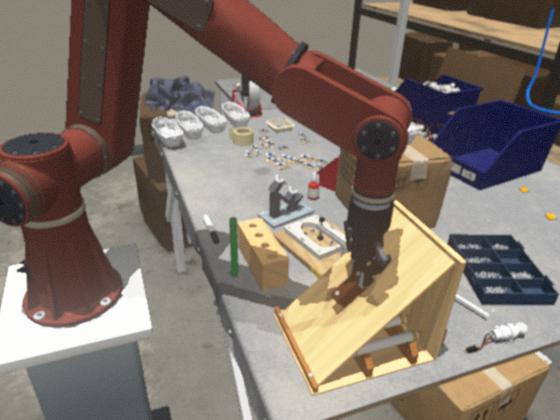

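Call:
arm_command:
  targets:
    - [0.03,0,0,0,0]
    - [0.035,0,0,0,0]
    - [0.045,0,0,0,0]
    - [0.05,0,0,0,0]
    - [0.05,0,0,0,0]
    - [0.05,0,0,-0.01,0]
    - [0.05,0,0,-0.03,0]
    - [0.05,0,0,-0.07,0]
    - [0.05,0,0,-0.11,0]
    - [0.05,0,0,-0.15,0]
    - [0.05,0.04,0,-0.19,0]
    - [0.05,0.08,0.02,-0.2,0]
    - [0.05,0.08,0.06,-0.2,0]
    - [0.05,0.08,0.1,-0.2,0]
    - [0.05,0.08,0.1,-0.2,0]
    - [0.05,0.08,0.1,-0.2,0]

```text
t: 56.7
tcp_pos: [0.4496, -0.2175, 0.3703]
orientation: [0.001, 0.01, 1.0, -0.001]
force: [0.1, -0.6, 1.0]
width: 0.589
grip_force: 0.0
```

```bash
python3 lean.py; python3 - <<'E'
from rack import *
im,d,P,c=look("side");R=inrack(P).reshape(-1,3);I=im.reshape(-1,3).astype(int)
for y in(-.0675,-.0225,.0225):
    m=(abs(R[:,1]-y)<.012)&(R[:,2]>.042)&(R[:,2]<.06)&(abs(R[:,0])<.088)&(abs(I[:,0]-I[:,2])<30)
    if m.sum()>10: print(y,m.sum(),np.percentile(R[m][:,0],[1,99]).round(3),R[m][:,2].mean().round(3))
cv2.imwrite("pics/c10.png",cv2.resize(im[180:400,250:490,::-1],(655,600)))
E
```

```text
plane [0.936 0.001 0.152] tilt 43.1 13319 x [-0.161  0.099] z [0.004 0.241] y [-0.101  0.094]
-0.15 2536 [-0.096  0.09 ]
-0.05 2194 [-0.096  0.091]
0.05 2303 [-0.097  0.09 ]
[ 0.4497 -0.2182  0.37  ] [-0.1109  0.0995  0.37  ] [0.4 0.1 0.4] [0.01 0.07 0.03]
-0.0675 454 [-0.061  0.07 ] 0.047
-0.0225 63 [0.031 0.072] 0.047
```

View pics/c10.png

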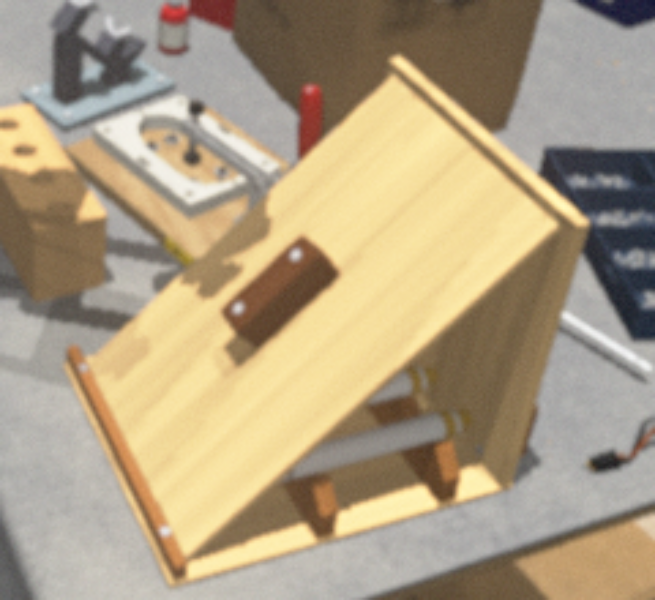

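The board leans squarely from the toe strip to the wall, and the brass threads point to the wall. The stem block shows empty holes. I'm handing in.

```bash
python3 -c "
from cell import bot
print(bot.sign_off())"
```

```text
the job is handed in; nothing more can be done
None
```

I laid all three stems that were there in rack notches, threads to the wall, leaned the guard board from the toe strip to the back wall, and handed the job in at about 57 s; the hand-in returned no verdict.

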